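Load the remote-back bonding fixture and latch its keeper

TASK

Swing the keeper bar of the aluminium fixture wide open, move the brass standoffs left in its pockets into the open tin, and lay each black remote back, hump up, flat and fully down in a pocket of its own (any pocket, either way round). Only when the standoffs are in the tin and all the backs are seated, swing the keeper bar fully shut over them until it clicks behind its spring ball and stays there. Leave the tin standing and the other things on the counter where they are.

Things in the scene. Friction and masses are not known exactly. Their poses are not given: they have to be found in the camera images.
- fixture: Fixed aluminium plate, 110 (x) x 320 (y) x 14 mm, with four pockets in a row along its y (centres 54 mm apart, at y = -81, -27, 27, 81 mm, x = 0), each 88 (x) x 44 (y) mm, 9 mm deep, floor 5 mm above the counter. Origin: centre of its underside; z up. The keeper's hinge post (20 mm across) stands at y = +142, the latch block at y = -142.
- pocket0 (a point): Centre of the floor of pocket 0 of the fixture (y = -81 mm in the fixture's frame), 5 mm above the counter; axes as the fixture's.
- pocket1 (a point): Centre of the floor of pocket 1 of the fixture (y = -27 mm in the fixture's frame), 5 mm above the counter; axes as the fixture's.
- pocket2 (a point): Centre of the floor of pocket 2 of the fixture (y = 27 mm in the fixture's frame), 5 mm above the counter; axes as the fixture's.
- pocket3 (a point): Centre of the floor of pocket 3 of the fixture (y = 81 mm in the fixture's frame), 5 mm above the counter; axes as the fixture's.
- keeper (a joint): Hinge angle (rad) of the keeper bar. 0: shut, lying along the fixture's y over the middle of all pockets; grows as it swings level to the fixture's +x side (anticlockwise from above), stop at 1.65. Steel bar 22 mm wide, 10 thick, underside 33 mm above the counter (a seated back reaches 30 mm, a standing standoff 31), reaching 288 mm from the pin. Friction about 0.6 N at the knob.
- keeper_knob (a point): Centre of the top of the keeper bar's knob, an upright black cylinder 18 mm across and 30 mm tall on top of the bar, 142 mm from the hinge pin; its top is 73 mm and its foot (the bar's top face) 43 mm above the counter.
- latch (a point): Top of the latch's spring ball, 36 mm above the counter, at x = 19, y = -142 mm in the fixture's frame, on a block 24 mm high with a stop 43 mm high at its -x end. Between about 0.13 and 0.03 rad the closing bar rides over the ball, which takes a few newtons (up to about 8) at the knob; the ball then rises behind the bar and holds it at 0. Opening takes as much.
- keeper_hinge (a point): Point on the keeper's hinge pin, 33 mm above the counter; axes as the fixture's.
- shell0: Black plastic remote back: a flat shell 84 (x) x 40 (y) x 11 mm with a battery hump 56 (x) x 24 (y) x 14 mm on the middle of its top, 25 mm tall in all, about 60 g. Origin: centre of its underside; z up out of the hump. May be absent. A pocket is 2 mm larger on each side.
- shell1: Black plastic remote back: a flat shell 84 (x) x 40 (y) x 11 mm with a battery hump 56 (x) x 24 (y) x 14 mm on the middle of its top, 25 mm tall in all, about 60 g. Origin: centre of its underside; z up out of the hump. May be absent. A pocket is 2 mm larger on each side.
- shell2: Black plastic remote back: a flat shell 84 (x) x 40 (y) x 11 mm with a battery hump 56 (x) x 24 (y) x 14 mm on the middle of its top, 25 mm tall in all, about 60 g. Origin: centre of its underside; z up out of the hump. May be absent. A pocket is 2 mm larger on each side.
- shell3: Black plastic remote back: a flat shell 84 (x) x 40 (y) x 11 mm with a battery hump 56 (x) x 24 (y) x 14 mm on the middle of its top, 25 mm tall in all, about 60 g. Origin: centre of its underside; z up out of the hump. May be absent. A pocket is 2 mm larger on each side.
- standoff0: Hexagonal brass standoff, 14 mm across flats, 26 mm long, 30 g, standing upright in a fixture pocket at the start, reaching 17 mm above the plate's top. Origin: centre of its underside; z along its length; flats face along its own x. May be absent.
- standoff1: Hexagonal brass standoff, 14 mm across flats, 26 mm long, 30 g, standing upright in a fixture pocket at the start, reaching 17 mm above the plate's top. Origin: centre of its underside; z along its length; flats face along its own x. May be absent.
- standoff2: Hexagonal brass standoff, 14 mm across flats, 26 mm long, 30 g, standing upright in a fixture pocket at the start, reaching 17 mm above the plate's top. Origin: centre of its underside; z along its length; flats face along its own x. May be absent.
- standoff3: Hexagonal brass standoff, 14 mm across flats, 26 mm long, 30 g, standing upright in a fixture pocket at the start, reaching 17 mm above the plate's top. Origin: centre of its underside; z along its length; flats face along its own x. May be absent.
- tin: Open tin canister without its lid, round, outer radius 42, wall 3, height 50 mm, 350 g; inner floor 3 mm above its underside. Origin: centre of its underside.
- lens: Amber glass indicator lens, 28 mm across, 12 mm tall, a bystander. Origin: centre of its underside.
- spanner: Steel spanner lying on the counter, a bystander.
- screwdriver: Screwdriver lying on the counter, a bystander.
- tin_lid: Dented screw lid of the tin, 90 mm across, 14 mm tall, a bystander. Origin: centre of its underside.
- spool: Spool of wire, 56 mm across, 30 mm tall, a bystander. Origin: centre of its underside.
- flux: Small jar, 38 mm across, 80 mm tall, a bystander. Origin: centre of its underside.

How it is judged:
On the way, in this order (a step that is already met when the one before it is completed fails the run):
1. the keeper bar is swung wide open (beyond 1.35 rad) (value of joint keeper above 1.35 rad), for 0.2 s.
2. with the keeper still open, every standoff is in the tin and every remote back is seated in a pocket ((horizontal distance between shell0 and pocket0 below 0.004 m or horizontal distance between shell0 and pocket1 below 0.004 m or horizontal distance between shell0 and pocket2 below 0.004 m or horizontal distance between shell0 and pocket3 below 0.004 m) and z of shell0 in the frame of fixture between 0.003 and 0.0075 m and angle between each of shell0, shell1, shell2, shell3's own z axis and vertical below 0.05 rad and angle between the x axis of each of shell0, shell1, shell2, shell3 and the x axis of fixture, either way round below 0.1 rad and (horizontal distance between shell1 and pocket0 below 0.004 m or horizontal distance between shell1 and pocket1 below 0.004 m or horizontal distance between shell1 and pocket2 below 0.004 m or horizontal distance between shell1 and pocket3 below 0.004 m) and z of shell1 in the frame of fixture between 0.003 and 0.0075 m and (horizontal distance between shell2 and pocket0 below 0.004 m or horizontal distance between shell2 and pocket1 below 0.004 m or horizontal distance between shell2 and pocket2 below 0.004 m or horizontal distance between shell2 and pocket3 below 0.004 m) and z of shell2 in the frame of fixture between 0.003 and 0.0075 m and (horizontal distance between shell3 and pocket0 below 0.004 m or horizontal distance between shell3 and pocket1 below 0.004 m or horizontal distance between shell3 and pocket2 below 0.004 m or horizontal distance between shell3 and pocket3 below 0.004 m) and z of shell3 in the frame of fixture between 0.003 and 0.0075 m and horizontal distance between each of standoff0, standoff1, standoff2, standoff3 and tin below 0.042 m and z of each of standoff0, standoff1, standoff2, standoff3 in the frame of tin below 0.048 m and value of joint keeper above 0.25 rad), for 0.2 s.
3. the keeper bar is shut in its detent (value of joint keeper below 0.025 rad), for 0.2 s.
At the end, for the whole second after the job is handed in: Each remote back hump up in its own pocket: within 4 mm of its centre, underside within 2.5 mm of the floor, level to 0.05 rad, square to 0.1 rad; each standoff inside the tin, the tin upright; the keeper shut behind its ball (below 0.025 rad); all at rest ((horizontal distance between shell0 and pocket0 below 0.004 m or horizontal distance between shell0 and pocket1 below 0.004 m or horizontal distance between shell0 and pocket2 below 0.004 m or horizontal distance between shell0 and pocket3 below 0.004 m) and z of shell0 in the frame of fixture between 0.003 and 0.0075 m and angle between each of shell0, shell1, shell2, shell3's own z axis and vertical below 0.05 rad and angle between the x axis of each of shell0, shell1, shell2, shell3 and the x axis of fixture, either way round below 0.1 rad and (horizontal distance between shell1 and pocket0 below 0.004 m or horizontal distance between shell1 and pocket1 below 0.004 m or horizontal distance between shell1 and pocket2 below 0.004 m or horizontal distance between shell1 and pocket3 below 0.004 m) and z of shell1 in the frame of fixture between 0.003 and 0.0075 m and (horizontal distance between shell2 and pocket0 below 0.004 m or horizontal distance between shell2 and pocket1 below 0.004 m or horizontal distance between shell2 and pocket2 below 0.004 m or horizontal distance between shell2 and pocket3 below 0.004 m) and z of shell2 in the frame of fixture between 0.003 and 0.0075 m and (horizontal distance between shell3 and pocket0 below 0.004 m or horizontal distance between shell3 and pocket1 below 0.004 m or horizontal distance between shell3 and pocket2 below 0.004 m or horizontal distance between shell3 and pocket3 below 0.004 m) and z of shell3 in the frame of fixture between 0.003 and 0.0075 m and horizontal distance between each of standoff0, standoff1, standoff2, standoff3 and tin below 0.042 m and z of each of standoff0, standoff1, standoff2, standoff3 in the frame of tin below 0.048 m and value of joint keeper below 0.025 rad and angle between tin's own z axis and vertical below 0.1 rad and linear speed of each of shell0, shell1, shell2, shell3, standoff0, standoff1, standoff2, standoff3 below 0.02 m/s); the robot touches nothing.
It fails at once if a bystander (lens, spanner, screwdriver, tin lid, spool or jar) is moved more than 4 cm (distance of any of lens, spanner, screwdriver, tin_lid, spool, flux from where it was at the start of the episode above 0.04 m).
Of standoff0, standoff1, standoff2, standoff3 only 1 to 2 are there at a start; the rules pass over those that are not, and their reading is None.
Of shell0, shell1, shell2, shell3 only 3 to 4 are there at a start; the rules pass over those that are not, and their reading is None.
At some moment in a run one of shell0, shell1, shell2, shell3 may be knocked a few centimetres aside while the robot is not near it.
Once in a run the grip may slacken for a moment while it holds something.
It also fails if it takes over 210 s, if anything falls off the work surface, if the arm or the gripper's body presses on something with over 40 N, if the wrist force passes 120 N, or if a joint passes its speed limit or range.

ROBOT

A 6-joint arm with a two-finger parallel gripper is mounted at the origin on the work surface. World frame = base frame: x ahead of the robot, y to its left, z up, the work surface at z = 0. Lengths are in m, angles in rad, forces in N, time in s.
With the tool pointing down it reaches from about 0.35 to 0.925 m from the base axis. Payload 6.4 kg.
Tool frame: the origin (TCP) lies midway between the tips of the shut fingers; the grasp point (between the pads) lies 19 mm behind it; z points along the fingers, y is the line along which they close (so a half turn about z gives the same grasp; the last joint's range is limited). The gripper opens to 94 mm and grips with 3 to 60 N. Pads are 16 mm wide; open, the fingers measure 119 mm over their backs; the gripper's body (75 mm by 177 mm) begins 78 mm behind the grasp point.
Start: joints at [-1.407, 0.245, 1.558, -0, 1.339, -0.174], TCP at [0.215, -0.613, 0.205] pointing down, gripper open.
Joint ranges: [-3.13, 3.13], [-1.02, 2.26], [0.13, 2.54], [-0.95, 4.09], [0.21, 2.88], [-2.74, 2.74]. Speed limits (rad/s): [2.57, 2.57, 3.14, 3.14, 3.14, 3.14].

INTERFACE

Orientations are given as [roll, pitch, yaw] about the fixed x, y, z axes, in that order (R = Rz(yaw) Ry(pitch) Rx(roll)).
In Python, from plant import monitor, eyes, workorder gives the robot as it stands. The module is installed in compiled form; this text tells all that it offers.
- The arm moves only by the tool send_rows, never from a script. Its argument "increments" is text: rows parted by semicolons, each of 7 numbers parted by spaces: the opening, from 0 (shut) to 1 (fully open), then the shift along the world's x, y, z in mm, then the turn, a rotation vector about the world's x, y, z in degrees. A call has 1 to 8 rows; each row is the pose to reach, as a shift and turn from the pose commanded when the call began; what a row does not reach only later rows make up. A row lasts 1/12 s, in which the tool goes at most 41.7 mm and 7.16 degrees, less where a joint would pass 70% of its speed; a pose out of reach is approached as far as the arm can. A call with a gripper value outside its range is refused whole. The fingers move at their own pace and stop on an object; "newtons" is the grip in N (left out, the last holds). Time passes only in rows, so rows that repeat a pose let the fingers close. It gives the time, the measured TCP pose, the force, the opening and the grip force at its end, in the units of the state.
- monitor.state(): the state, without advancing time (a new reading comes with each control period).
- eyes.snapshot(name): name is "side" or "top" or "wrist"; returns (picture, depth): 400x640x3 uint8, blue, green, red; 400x640 float32, m along the optical axis (not along the pixel's ray), 0 where there is no reading.
- eyes.camera_model(name): a dict with "fx", "fy", "cx", "cy" (pixels), "rvec" (rotation vector, rad) and "tvec" (3), from world to camera coordinates, as OpenCV has them. Camera axes: x right, y down, z forward; pixel columns grow to the right and rows downward; lengths in m; the calibration is good to about 2 mm. A picture is of the moment at which its call begins: read the wrist's pose just before it. camera_model takes no time and is no camera call; for the wrist camera it gives the pose at the moment of the call.
- workorder.close_job(): hands the job in; it is judged then, once.
The state is a dict: "time": time; "joint_positions": joint angles; "joint_velocities": joint speeds; "joint_efforts": joint torques, N m; "tcp_pos": TCP position; "ee_rot": TCP orientation; "force": force on the tool from outside, world axes, zero at the start; "moment": the same for the moment, N m; "gripper_width": opening from 0.0 (shut) to 1.0 (fully open); "gripper_force": force on a finger pad.
Only numpy, scipy, OpenCV 4.12 (cv2) and the standard library are available. Lean on these libraries where they do the work, as an engineer would, in place of code of your own. Each camera call takes 0.05 s, during which the arm holds its last target. There are 200 camera calls.

## Working session

There is one attempt and no reset: what is moved stays moved. The work goes in short steps, Python scripts to look and compute and a tool call to move; the robot and the scene stay as the last step left them, time stands still between calls to the robot, and variables do not carry over. Pictures are saved under pics/ and viewed, at most 14 in all, crops included, and the job is handed in when it is done.

Besides the shell and the picture viewer there is one more tool, called after "Request:" in YAML: its name, and indented under it one key for each argument. send_rows: Moves the arm, as the interface text tells. Its arguments: {"type":"object","properties":{"increments":{"type":"string"},"newtons":{"type":"number"}},"required":["increments"]}

```bash
mkdir -p pics
cat > h.py <<'E'
import numpy as np,cv2
from plant import monitor,eyes,workorder
def cloud(name):
    c=eyes.camera_model(name); im,d=eyes.snapshot(name)
    R=cv2.Rodrigues(np.array(c["rvec"],float))[0]; t=np.array(c["tvec"],float).ravel()
    v,u=np.mgrid[:d.shape[0],:d.shape[1]]
    P=np.stack([(u-c["cx"])/c["fx"]*d,(v-c["cy"])/c["fy"]*d,d],-1)
    W=(P-t)@R   # R^T (P-t)
    W[d==0]=np.nan
    return im,d,W
def ortho(im,W,x0,x1,y0,y1,s=1000,zmax=.2):
    # top-view map: image up=+x, left=+y ; s px per m
    h,w=int((x1-x0)*s),int((y1-y0)*s)
    o=np.zeros((h,w,3),np.uint8); Z=np.full((h,w),np.nan)
    m=np.isfinite(W[...,2])&(W[...,2]<zmax)&(W[...,0]>x0)&(W[...,0]<x1)&(W[...,1]>y0)&(W[...,1]<y1)
    p=W[m];c=im[m];k=np.argsort(p[:,2]);p=p[k];c=c[k]
    r=np.clip(((x1-p[:,0])*s).astype(int),0,h-1);q=np.clip(((y1-p[:,1])*s).astype(int),0,w-1)
    o[r,q]=c;Z[r,q]=p[:,2]
    return o,Z
E
python3 - <<'E'
from h import *
s=monitor.state();print(s["time"],s["tcp_pos"],s["ee_rot"],s["gripper_width"])
for n in("top","side"):
    im,d,W=cloud(n);cv2.imwrite(f"pics/{n}0.png",im);np.save(f"{n}0.npy",W)
    print(n,eyes.camera_model(n)["tvec"],[np.round(W[r,c],3).tolist() for r in(20,200,380) for c in(20,320,620)])
E
```

```text
0.0 [ 0.21529721 -0.61265747  0.20435936] [-3.13968232e+00 -3.03081631e-04  3.37770379e-01] 1.0003249547892332
top [0.00782227 0.5793811  1.51524797] [[1.228, 1.072, 0.084], [1.222, 0.005, 0.089], [1.232, -1.051, 0.07], [0.725, 1.552, -0.747], [0.596, 0.002, 0.004], [0.65, -1.203, -0.273], [-0.085, 1.228, -0.394], [0.067, -0.003, 0.335], [-0.062, -1.202, -0.392]]
side [-0.60154141  0.06503056  1.05693637] [[0.231, -0.402, 0.541], [0.73, 1.929, 0.276], [1.231, -0.031, 0.514], [-0.241, 0.118, -0.001], [0.617, 0.099, -0.001], [1.228, -0.223, 0.185], [0.085, -0.468, 0.001], [0.579, -0.489, -0.001], [1.228, -0.414, -0.148]]
```

View pics/top0.png

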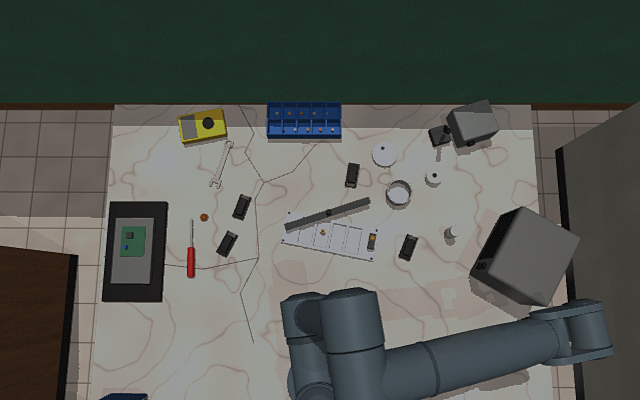

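View pics/side0.png

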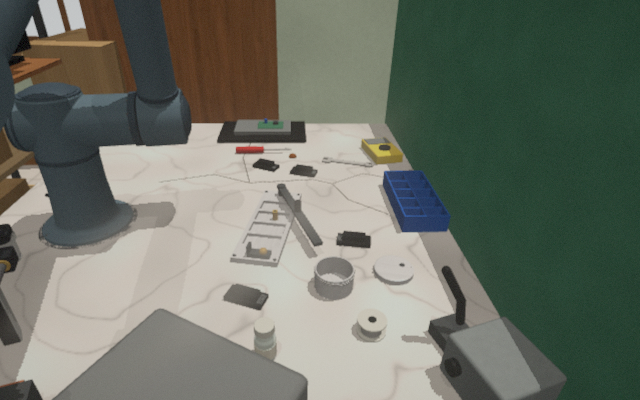

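The top view shows the fixture around (330,235), with the keeper partly open from its hinge at (288,227) to (370,201). The four backs are at (242,207), (228,243), (352,175) and (408,247), and the tin is at (398,192). A standoff is near (323,232). I'll measure more closely.

Run:
```python
from h import *
c=eyes.camera_model("top");print(c["fx"])
im=cv2.imread("pics/top0.png");W=np.load("top0.npy")
cv2.imwrite("pics/t0z.png",cv2.resize(im[160:270,270:430],(800,550),interpolation=cv2.INTER_CUBIC))
Ws=np.load("side0.npy")
for nm,(u0,u1,v0,v1) in dict(A=(228,256,190,224),B=(213,243,226,260),C=(340,364,160,190),D=(395,422,230,264)).items():
    P=W[v0:v1,u0:u1].reshape(-1,3);g=im[v0:v1,u0:u1].max(-1).ravel()
    k=(P[:,2]>.006)&(P[:,2]<.04);Q=P[k]
    hh=Q[Q[:,2]>.018]
    rect=lambda q:cv2.minAreaRect((q[:,:2]*1000).astype(np.float32))
    print(nm,k.sum(),rect(Q),len(hh),rect(hh) if len(hh)>5 else '',np.percentile(Q[:,2],[10,50,95]).round(3))
for nm,(u0,u1,v0,v1) in dict(tin=(383,414,175,210),lid=(370,400,140,170)).items():
    P=W[v0:v1,u0:u1].reshape(-1,3);Q=P[P[:,2]>.008];print(nm,cv2.minEnclosingCircle((Q[:,:2]*1000).astype(np.float32)),np.nanmax(Q[:,2]))
# keeper bar, fixture
P=W[190:268,270:385].reshape(-1,3)
bar=P[(P[:,2]>.036)&(P[:,2]<.05)];print('bar',cv2.minAreaRect((bar[:,:2]*1000).astype(np.float32)))
fx=P[(P[:,2]>.010)&(P[:,2]<.018)];print('fix',cv2.minAreaRect((fx[:,:2]*1000).astype(np.float32)))
hi=P[P[:,2]>.055];print('knob',hi.mean(0),len(hi),hi.max(0))
```

```text
466.56389831603553
A 323 ((571.5552978515625, 272.7950439453125), (116.77782440185547, 93.20405578613281), 2.694539785385132) 125 ((568.6212768554688, 273.1952819824219), (34.283348083496094, 76.19721984863281), 84.77062225341797) [0.007 0.014 0.029]
B 335 ((447.10882568359375, 317.5906677246094), (112.08755493164062, 101.24766540527344), 0.33035480976104736) 122 ((443.48333740234375, 318.2633056640625), (26.247350692749023, 75.83000946044922), 62.5189208984375) [0.007 0.014 0.029]
C 284 ((686.0755615234375, -106.11033630371094), (102.75735473632812, 80.0506591796875), 2.473475694656372) 119 ((680.6423950195312, -108.35874938964844), (37.62128829956055, 76.74169921875), 80.9994125366211) [0.008 0.015 0.029]
D 333 ((436.7756042480469, -296.79693603515625), (87.98177337646484, 113.8254623413086), 88.67066192626953) 132 ((433.9719543457031, -293.01580810546875), (32.31303405761719, 80.63804626464844), 65.5712890625) [0.007 0.014 0.03 ]
tin ((611.67431640625, -261.5046081542969), 62.63741683959961) 0.059720284657353774
lid ((758.0948486328125, -220.96353149414062), 68.44489288330078) 0.023635569377830814
bar ((503.00225830078125, -25.906814575195312), (172.9263916015625, 293.5806884765625), 4.424452781677246)
fix ((500.9171142578125, -17.750717163085938), (385.26434326171875, 251.61392211914062), 87.2564926147461)
knob [ 0.54521538 -0.02815571  0.07257128] 27 [ 0.56325157 -0.0184923   0.08117244]
```

View pics/t0z.png

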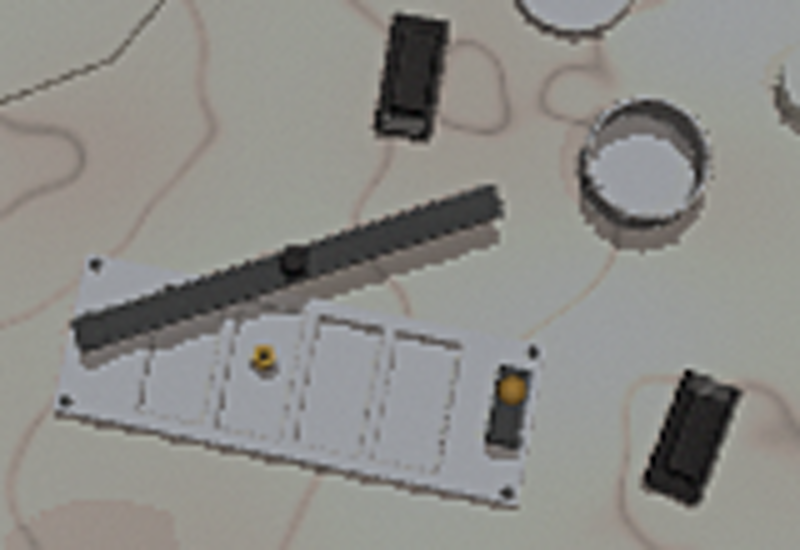

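The zoom shows one hex standoff at crop (263,357), the latch ball at (513,390), the plate screws at (95,264), (65,401), (533,352) and (506,492), and the bar from (75,332) to (500,197).

```bash
cat >> h.py <<'E'
def px(name,uv,z,c=None):
    c=c or eyes.camera_model(name)
    R=cv2.Rodrigues(np.array(c["rvec"],float))[0]; t=np.array(c["tvec"],float).ravel()
    uv=np.atleast_2d(uv).astype(float);z=np.broadcast_to(z,len(uv))
    d=np.c_[(uv[:,0]-c["cx"])/c["fx"],(uv[:,1]-c["cy"])/c["fy"],np.ones(len(uv))]@R
    o=-R.T@t
    return o+d*((z-o[2])/d[:,2])[:,None]
E
python3 - <<'E'
from h import *
f=lambda pts,z:px("top",np.array(pts)/5+[270,160],z)
s=f([(95,264),(65,401),(533,352),(506,492)],.014)
ctr=s.mean(0);ydir=(s[:2].mean(0)-s[2:].mean(0))[:2];xdir=(s[[0,2]].mean(0)-s[[1,3]].mean(0))[:2]
yaw=np.arctan2(-ydir[0],ydir[1]);print("fix",ctr,"yaw",yaw,np.arctan2(xdir[1],xdir[0]),np.linalg.norm(ydir),np.linalg.norm(xdir))
R=np.array([[np.cos(yaw),-np.sin(yaw)],[np.sin(yaw),np.cos(yaw)]])
for n,p in dict(p0=(0,-81),p1=(0,-27),p2=(0,27),p3=(0,81),hinge=(0,142),latch=(19,-142)).items():print(n,(ctr[:2]+R@np.array(p)/1000).round(4))
print("ball",f([(513,390)],.033)); b=f([(75,332),(500,197)],.043);print("bar",b,"knob",f([(293,256)],.073))
d=b[1]-b[0];print("keeper angle",np.arctan2(d[1],d[0])+np.pi/2-yaw)
print("so",f([(263,357)],.031)); print("tin rim",f([(647,160)],.05))
# shells: dark blob in pixels
im=cv2.imread("pics/top0.png")
for nm,(u0,u1,v0,v1) in dict(A=(228,256,190,224),B=(213,243,226,260),C=(340,364,160,190),D=(395,422,230,264)).items():
    m=(im[v0:v1,u0:u1].max(-1)<60);vv,uu=np.nonzero(m)
    q=px("top",np.c_[uu+u0,vv+v0],.018);print(nm,cv2.minAreaRect((q[:,:2]*1000).astype(np.float32)))
c=eyes.camera_model("wrist");R=cv2.Rodrigues(np.array(c["rvec"],float))[0]
print("wrist cam",-R.T@np.array(c["tvec"]).ravel(),R[2],c["fx"])
E
```

```text
fix [ 0.47242765 -0.0317384   0.014     ] yaw -0.1967335455931838 -0.20069702583007473 0.30396074653473737 0.09621438137243393
p0 [ 0.4566 -0.1112]
p1 [ 0.4672 -0.0582]
p2 [ 0.4777 -0.0053]
p3 [0.4883 0.0477]
hinge [0.5002 0.1075]
latch [ 0.4633 -0.1747]
ball [[ 0.46224856 -0.17468396  0.033     ]]
bar [[ 0.49869668  0.11832632  0.043     ]
 [ 0.59154107 -0.16673058  0.043     ]] knob [[ 0.54607472 -0.0270587   0.073     ]]
keeper angle 0.5116027503271998
so [[ 0.48383498 -0.00745139  0.031     ]]
tin rim [[ 0.61591642 -0.26502182  0.05      ]]
A ((569.2481689453125, 271.4674987792969), (39.53135299682617, 83.74567413330078), 70.8258056640625)
B ((442.07977294921875, 317.6107482910156), (39.93402862548828, 80.75028228759766), 63.61023712158203)
C ((682.1522216796875, -107.33728790283203), (37.30264663696289, 84.71195983886719), 80.00675201416016)
D ((433.767333984375, -293.0544128417969), (37.56209945678711, 82.545654296875), 68.05945587158203)
wrist cam [ 0.2888677  -0.58695705  0.38356359] [-0.25154012 -0.08668384 -0.9639572 ] 327.85556078832434
```

Request:
send_rows:
  increments: "1 160 290 0 0 0 0;1 160 290 0 0 0 0;1 160 290 0 0 0 0;1 160 290 0 0 0 0;1 160 290 0 0 0 0;1 160 290 0 0 0 0;1 160 290 0 0 0 0;1 160 290 0 0 0 0"
  newtons: 20

```text
time: 0.77
tcp_pos: [0.3759, -0.321, 0.2051]
ee_rot: [-3.141, -0.0, 0.338]
force: [0.1, -0.3, 0.9]
gripper_width: 0.997
gripper_force: 0.0
```

Request:
send_rows:
  increments: "0.6 140 260 0 0 0 0;0.6 140 260 0 0 0 0;0.6 140 260 0 0 0 0;0.6 140 260 0 0 0 0;0.6 140 260 0 0 0 0;0.6 140 260 0 0 0 0;0.6 140 260 0 0 0 0;0.6 140 260 0 0 0 0"

```text
time: 1.43
tcp_pos: [0.5168, -0.058, 0.2052]
ee_rot: [-3.14, -0.001, 0.344]
force: [0.9, 0.4, 0.2]
gripper_width: 0.603
gripper_force: 0.0
```

Request:
send_rows:
  increments: "0.6 29 32 -60 0 0 0;0.6 29 32 -60 0 0 0;0.6 29 32 -100 0 0 0;0.6 29 32 -140 0 0 0;0.6 29 32 -157 0 0 0;0.6 29 32 -157 0 0 0;0.1 29 32 -157 0 0 0;0.1 29 32 -157 0 0 0"

```text
time: 2.1
tcp_pos: [0.5443, -0.0316, 0.0483]
ee_rot: [-3.142, 0.0, 0.337]
force: [0.0, -0.1, -0.7]
gripper_width: 0.493
gripper_force: 0.0
```

Request:
send_rows:
  increments: "0.1 0 0 0 0 0 0;0.1 0 0 0 0 0 0;0.1 0 0 0 0 0 0;0.1 0 0 0 0 0 0"

```text
time: 2.43
tcp_pos: [0.5434, -0.029, 0.0486]
ee_rot: [-3.135, 0.001, 0.336]
force: [-6.2, 18.0, 8.3]
gripper_width: 0.21
gripper_force: 8.9
```

Request:
send_rows:
  increments: "0.1 15 9 0 0 0 6;0.1 28 16 0 0 0 12;0.1 40 24 0 0 0 18;0.1 52 33 0 0 0 24;0.1 62 44 0 0 0 30;0.1 71 55.5 0 0 0 36;0.1 79.5 68 0 0 0 42;0.1 86 81.5 0 0 0 48"

```text
time: 3.1
tcp_pos: [0.6321, 0.0494, 0.0482]
ee_rot: [3.138, 0.001, 1.18]
force: [5.3, -4.5, -4.8]
gripper_width: 0.189
gripper_force: 20.0
```

Request:
send_rows:
  increments: "0.1 5.3 14 0 0 0 6;0.1 9 28 0 0 0 12;0.1 9 28 0 0 0 12;0.1 9 28 0 0 0 12;0.1 9 28 0 0 0 12"

```text
time: 3.52
tcp_pos: [0.6417, 0.0778, 0.0483]
ee_rot: [3.135, -0.0, 1.385]
force: [9.5, -0.3, -8.2]
gripper_width: 0.186
gripper_force: 20.0
```

Request:
send_rows:
  increments: "0.55 0 0 0 0 0 0;0.55 0 0 0 0 0 0;0.55 0 0 0 0 0 0;0.55 0 0 120 0 0 0;0.55 0 0 120 0 0 0;0.55 0 0 120 0 0 0;0.55 -50 0 120 0 0 -14;0.55 -100 0 120 0 0 -28"

```text
time: 4.18
tcp_pos: [0.5584, 0.0779, 0.1727]
ee_rot: [3.134, -0.003, 1.129]
force: [-1.2, -0.0, -0.7]
gripper_width: 0.552
gripper_force: 0.0
```

Request:
send_rows:
  increments: "0.4 -80 -85 20 0 0 -14;0.4 -80 -85 20 0 0 -14;0.4 -80 -85 20 0 0 -14;0.4 -80 -85 20 0 0 -14"

```text
time: 4.52
tcp_pos: [0.4736, -0.0093, 0.1895]
ee_rot: [3.14, 0.001, 0.887]
force: [-0.0, -0.8, 0.6]
gripper_width: 0.401
gripper_force: 0.0
```

Run:
```python
from h import *
im,d,W=cloud("wrist");cv2.imwrite("pics/w1.png",im);np.save("w1.npy",W);import pickle;pickle.dump(eyes.camera_model("wrist"),open("w1c","wb"))
```

```text
(no output)
```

View pics/w1.png

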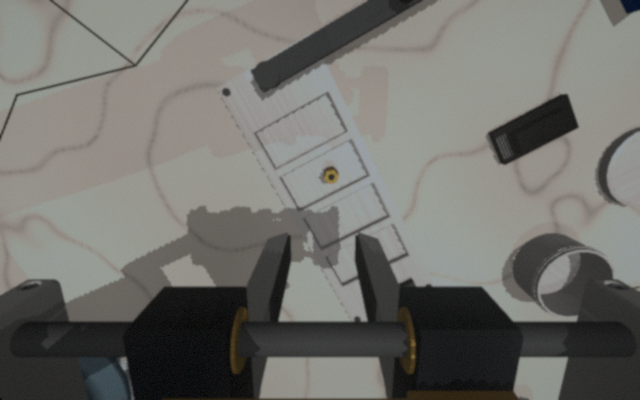

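The wrist view shows the keeper swung open at the top, pocket 3 empty, and the only standoff at (330,176) in pocket 2. Back C is at (533,128) and the tin at (560,272).

Run:
```python
from h import *
import pickle
c=pickle.load(open("w1c","rb"));im=cv2.imread("pics/w1.png")
print("so",px("wrist",[(330,175)],.031,c), "p2 corners",px("wrist",[(279,181),(347,139),(369,179),(301,209)],.014,c).round(4).tolist())
print("p3 corners",px("wrist",[(254,131),(332,93),(347,132),(268,169)],.014,c).round(4).tolist())
print("tin", px("wrist",[(566,276)],.05,c))
b=px("wrist",[(262,77),(400,3)],.043,c);print("bar",b, np.arctan2(*(b[1]-b[0])[1::-1])+np.pi/2+.198)
m=(im[90:170,480:590].max(-1)<60);vv,uu=np.nonzero(m)
print(cv2.minAreaRect((px("wrist",np.c_[uu+480,vv+90],.018,c)[:,:2]*1000).astype(np.float32)))
cr=im[150:200,300:360];m=(cr[...,2].astype(int)-cr[...,0]>50);vv,uu=np.nonzero(m);print("brass px",uu.mean()+300,vv.mean()+150,m.sum(),uu.min()+300,uu.max()+300,vv.min()+150,vv.max()+150)
```

```text
so [[ 0.49005293 -0.0026672   0.031     ]] p2 corners [[0.4406, 0.0249, 0.014], [0.5268, 0.0134, 0.014], [0.5188, -0.0361, 0.014], [0.4386, -0.0151, 0.014]]
p3 corners [[0.4556, 0.0822, 0.014], [0.5436, 0.0599, 0.014], [0.5313, 0.0192, 0.014], [0.4401, 0.0425, 0.014]]
tin [[ 0.61971624 -0.24622023  0.05      ]]
bar [[0.50026076 0.11153054 0.043     ]
 [0.63577923 0.08025871 0.043     ]] 1.542009127128031
((683.2476806640625, -101.34681701660156), (39.63178253173828, 84.27289581298828), 79.77796173095703)
brass px 330.9357798165138 175.89908256880733 109 325 337 170 182
```

Request:
send_rows:
  increments: "0.4 14 4 -40 0 0 7;0.4 14 4 -80 0 0 14;0.4 14 4 -110 0 0 21;0.4 14 4 -110 0 0 28;0.4 14 4 -110 0 0 28;0.4 14 4 -110 0 0 28"

```text
time: 5.07
tcp_pos: [0.4907, -0.0023, 0.0785]
ee_rot: [3.142, -0.0, 1.377]
force: [0.9, -0.5, 0.2]
gripper_width: 0.402
gripper_force: 0.0
```

```bash
cat >> h.py <<'E'
def proj(P,c):
    return cv2.projectPoints(np.atleast_2d(np.array(P,float)),np.array(c["rvec"],float),np.array(c["tvec"],float),np.array([[c["fx"],0,c["cx"]],[0,c["fy"],c["cy"]],[0,0,1.]]),None)[0][:,0]
E
python3 - <<'E'
from h import *
s=monitor.state();c=eyes.camera_model("wrist");im,d,W=cloud("wrist");print(s["tcp_pos"],s["ee_rot"],s["joint_positions"])
print("tcp px",proj(s["tcp_pos"],c),"top-est standoff px",proj([.484,-.0075,.031],c))
cv2.imwrite("pics/w2.png",im)
E
```

```text
[ 0.49072163 -0.00225949  0.07846441] [ 3.14150419e+00 -1.96941243e-04  1.37710217e+00] [-2.36240251e-01  3.07017487e-02  2.04826828e+00  2.29540759e-04
  1.06254263e+00 -4.26577863e-02]
tcp px [[322.17262657 248.08463025]] top-est standoff px [[314.58762018 230.14019441]]
```

View pics/w2.png

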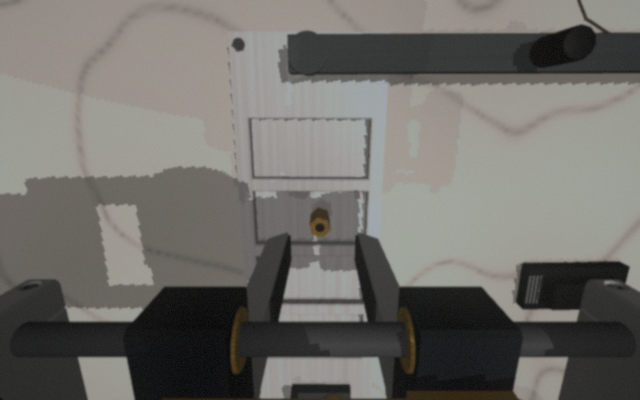

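The standoff's top is at (320,226), slightly left of and ahead of the finger centreline. Pocket 3's top edges run from (249,118) to (371,178).

Run:
```python
from h import *
c=eyes.camera_model("wrist")
p=lambda uv,z:px("wrist",uv,z,c)
print("so",p([(320,226)],.031)); q=p([(250,118),(370,118),(370,178),(250,178)],.014);print(q.round(4).tolist(),q.mean(0))
b=p([(288,54),(640,54)],.043);print(b,np.arctan2(*(b[1]-b[0])[1::-1])+np.pi/2+.198,"knobtop",p([(578,43)],.073))
q=p([(519,264),(515,303)],.011);print("C",q)
```

```text
so [[ 0.48908123 -0.00565362  0.031     ]]
[[0.4543, 0.0792, 0.014], [0.5394, 0.0625, 0.014], [0.5325, 0.0189, 0.014], [0.4433, 0.0365, 0.014]] [0.4923788  0.04925025 0.014     ]
[[0.49247584 0.11060789 0.043     ]
 [0.70222599 0.06945863 0.043     ]] 1.5750743587357974 knobtop [[0.6429784  0.08173135 0.073     ]]
C [[ 0.64268146 -0.07726912  0.011     ]
 [ 0.63799899 -0.11368478  0.011     ]]
```

Request:
send_rows:
  increments: "0.4 -3.5 -3.5 -40 0 0 0;0.4 -3.5 -3.5 -60 0 0 0;0.4 -3.5 -3.5 -64 0 0 0;0.4 -3.5 -3.5 -64 0 0 0;0.1 -3.5 -3.5 -64 0 0 0;0.1 -3.5 -3.5 -64 0 0 0;0.1 -3.5 -3.5 -64 0 0 0;0.1 -3.5 -3.5 -64 0 0 0"
  newtons: 30

```text
time: 5.78
tcp_pos: [0.4878, -0.0065, 0.0158]
ee_rot: [3.139, 0.0, 1.379]
force: [-0.3, -0.9, 3.7]
gripper_width: 0.152
gripper_force: 20.1
```

Request:
send_rows:
  increments: "0.1 0 0 0 0 0 0;0.1 0 0 0 0 0 0;0.1 0 0 20 0 0 0;0.1 0 0 60 0 0 0;0.1 0 0 90 0 0 0;0.1 0 0 120 0 0 0;0.1 0 0 120 0 0 0"

```text
time: 6.37
tcp_pos: [0.4907, -0.0072, 0.1411]
ee_rot: [3.13, 0.001, 1.379]
force: [1.0, 0.1, 1.2]
gripper_width: 0.148
gripper_force: 30.0
```

Request:
send_rows:
  increments: "0.1 130 -255 0 0 0 0;0.1 130 -255 0 0 0 0;0.1 130 -255 0 0 0 0;0.1 130 -255 0 0 0 0;0.1 130 -255 0 0 0 0;0.1 130 -255 0 0 0 0;0.1 130 -255 0 0 0 0;0.1 130 -255 0 0 0 0"

```text
time: 7.03
tcp_pos: [0.6178, -0.267, 0.1333]
ee_rot: [3.141, 0.002, 1.375]
force: [-0.4, 0.5, 0.2]
gripper_width: 0.147
gripper_force: 30.0
```

Run:
```python
from h import *
s=monitor.state();c=eyes.camera_model("wrist");im,d,W=cloud("wrist");it,dt,Wt=cloud("top")
print(s["tcp_pos"],s["gripper_width"],"tcp px",proj(s["tcp_pos"],c))
cv2.imwrite("pics/w3.png",np.hstack([cv2.resize(it[120:270,210:430],(440,300)),im[100:400,140:500]]))
```

```text
[ 0.617824   -0.26703154  0.13325004] 0.14653040545014043 tcp px [[322.22433767 248.08681894]]
```

View pics/w3.png

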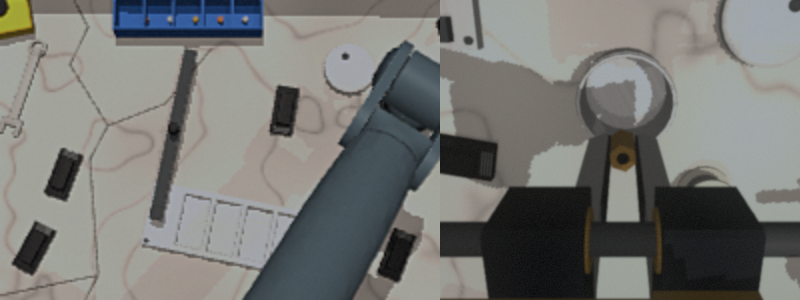

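The right half shows the gripped standoff at crop (622,157) and the tin's rim centred near crop (629,97), which is full-image (329,197). I'll compute the tin's position from that.

Run:
```python
from h import *
c=eyes.camera_model("wrist")
print(px("wrist",[(329,197)],.05,c),proj([.618,-.264,.05],c),monitor.state()["tcp_pos"])
```

```text
[[ 0.62334858 -0.25379858  0.05      ]] [[324.99723031 209.7909029 ]] [ 0.6161793  -0.26203727  0.13298666]
```

Request:
send_rows:
  increments: "0.1 3 4 -40 0 0 0;0.1 3 4 -80 0 0 0;0.1 3 4 -98 0 0 0;0.1 3 4 -98 0 0 0;0.3 3 4 -98 0 0 0;0.3 3 4 -98 0 0 0;0.3 3 4 -98 0 0 0;0.3 3 4 -98 0 0 0"

```text
time: 7.8
tcp_pos: [0.621, -0.2579, 0.0391]
ee_rot: [3.138, 0.002, 1.38]
force: [-0.0, 0.1, 0.1]
gripper_width: 0.302
gripper_force: 0.0
```

Request:
send_rows:
  increments: "0.3 0 0 40 0 0 0;0.3 0 0 80 0 0 0;0.3 0 0 105 0 0 0;0.45 0 0 125 0 0 0;0.45 0 0 125 0 0 0"

```text
time: 8.22
tcp_pos: [0.6228, -0.2592, 0.1693]
ee_rot: [3.13, 0.004, 1.379]
force: [0.4, -0.4, 1.0]
gripper_width: 0.403
gripper_force: 0.0
```

Request:
send_rows:
  increments: "0.45 -23 -4 0 0 0 -7;0.45 -46 -8 0 0 0 -14;0.45 -69 -12 0 0 0 -21;0.45 -92 -16 0 0 0 -28;0.45 -115 -20 0 0 0 -35;0.45 -138 -24 0 0 0 -42;0.45 -161 -28 0 0 0 -49;0.45 -184 -32 0 0 0 -56"

```text
time: 8.88
tcp_pos: [0.4341, -0.2889, 0.1605]
ee_rot: [-3.141, 0.0, 0.396]
force: [-0.8, 0.3, -0.4]
gripper_width: 0.452
gripper_force: 0.0
```

Request:
send_rows:
  increments: "0.45 0 0 0 0 0 -7;0.45 0 0 -20 0 0 -14;0.45 0 0 -40 0 0 -21;0.45 0 0 -60 0 0 -28;0.45 0 0 -60 0 0 -35;0.45 0 0 -60 0 0 -42;0.45 0 0 -60 0 0 -45;0.45 0 0 -60 0 0 -45"

```text
time: 9.55
tcp_pos: [0.4351, -0.2888, 0.1005]
ee_rot: [-3.141, 0.001, -0.384]
force: [-0.4, -0.4, 1.1]
gripper_width: 0.449
gripper_force: 0.0
```

```bash
cat >> h.py <<'E'
def shell(c,im,roi=None,thr=70):
    """dark blob nearest image point straight under/around TCP -> pose of hump top via cloud"""
    pass
E
python3 - <<'E'
from h import *
s=monitor.state();c=eyes.camera_model("wrist");im,d,W=cloud("wrist")
print(s["tcp_pos"],s["ee_rot"],s["gripper_width"],"tcp px",proj(s["tcp_pos"],c))
cv2.imwrite("pics/w4.png",im);np.save("w4.npy",W)
Z=W[...,2];R=W[:240]
m=(R[...,2]>.019)&(R[...,2]<.035)
n,l,st,ce=cv2.connectedComponentsWithStats(m.astype(np.uint8))
for i in range(1,n):
    if st[i,4]>150:
        q=R[l==i];print(st[i],q.mean(0).round(4),cv2.minAreaRect((q[:,:2]*1000).astype(np.float32)))
E
```

```text
[ 0.43509788 -0.28883173  0.10049821] [-3.14106168e+00  1.17755908e-03 -3.84302953e-01] 0.4489046837198771 tcp px [[323.30024388 247.75350232]]
[130   0  32  32 222] [ 0.6143 -0.227   0.0266] ((612.2694702148438, -227.82080078125), (25.948501586914062, 2.984058380126953), 13.495145797729492)
[176   0  74  49 592] [ 0.5841 -0.2739  0.0271] ((586.5821533203125, -267.8110046386719), (14.011519432067871, 61.54473114013672), 5.516386032104492)
[457  49  27  56 462] [ 0.4883 -0.422   0.0271] ((487.380859375, -426.4085388183594), (17.168737411499023, 38.288272857666016), 77.9549560546875)
[ 594   84   46  138 2016] [ 0.3866 -0.516   0.0266] ((391.29351806640625, -518.818603515625), (9.862825393676758, 103.29202270507812), 64.65000915527344)
[ 316  170   30   67 1960] [ 0.4384 -0.2963  0.0246] ((437.2140808105469, -296.1383972167969), (23.669546127319336, 55.740272521972656), 67.69690704345703)
[161 205  39  35 920] [ 0.4695 -0.1773  0.0269] ((466.84149169921875, -173.41514587402344), (23.156436920166016, 31.64366912841797), 79.58245849609375)
```

View pics/w4.png

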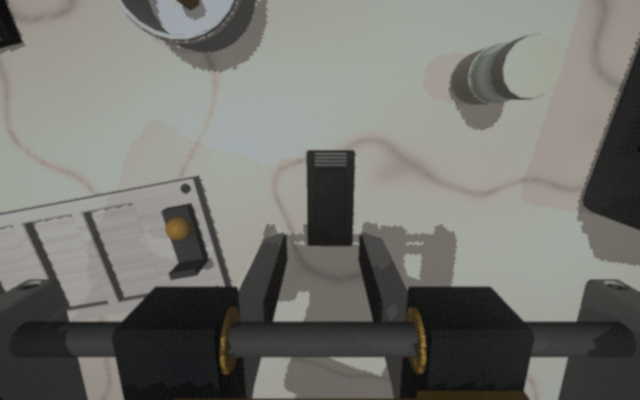

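The back is at (331,200) and is hump-up with a clean depth reading. The tips straddle its axis about 7 mm to its left. The tin's standoff is visible at (188,3).

Request:
send_rows:
  increments: "0.45 2 -7 -40 0 0 0;0.45 2 -7 -70 0 0 0;0.45 2 -7 -86 0 0 0;0.45 2 -7 -86 0 0 0;0.45 2 -7 -86 0 0 0;0.1 2 -7 -86 0 0 0;0.1 2 -7 -86 0 0 0;0.1 2 -7 -86 0 0 0"
  newtons: 35

```text
time: 10.27
tcp_pos: [0.4385, -0.2972, 0.0171]
ee_rot: [3.14, -0.003, -0.383]
force: [-0.1, 0.3, -0.2]
gripper_width: 0.274
gripper_force: 0.4
```

Request:
send_rows:
  increments: "0.1 0 0 0 0 0 0;0.1 0 0 0 0 0 0;0.1 0 0 0 0 0 0"

```text
time: 10.52
tcp_pos: [0.4385, -0.2971, 0.017]
ee_rot: [3.141, -0.002, -0.383]
force: [-0.1, 0.7, 6.3]
gripper_width: 0.247
gripper_force: 35.0
```

Run:
```python
from h import *
for k in range(2):
    s=monitor.state();c=eyes.camera_model("wrist");print(s["tcp_pos"],s["ee_rot"][2],s["gripper_width"],s["gripper_force"],s["force"]);im,d,W=cloud("wrist")
cv2.imwrite("pics/w5.png",im)
```

```text
[ 0.43847816 -0.29709797  0.01697431] -0.3832748423218926 0.2467456601622302 35.00072121620178 [-0.12591812  0.74681174  6.26537515]
[ 0.43850501 -0.29713886  0.01700215] -0.383274359233686 0.2507008452304117 35.000744462013245 [-0.89890204  0.6441025   6.79750598]
```

Request:
send_rows:
  increments: "0.1 0 0 30 0 0 0;0.1 0 0 65 0 0 0;0.1 6 46 65 0 0 3;0.1 12 93 65 0 0 6;0.1 18 138 65 0 0 9;0.1 23 180 65 0 0 11;0.1 23 186 65 0 0 11;0.1 23 186 65 0 0 11"

```text
time: 11.28
tcp_pos: [0.46, -0.1066, 0.0801]
ee_rot: [-3.141, 0.001, -0.186]
force: [-0.3, -0.9, -0.8]
gripper_width: 0.25
gripper_force: 35.0
```

Request:
send_rows:
  increments: "0.1 0 0 -20 0 0 0;0.1 0 0 -20 0 0 0;0.1 0 0 -20 0 0 0"

```text
time: 11.53
tcp_pos: [0.4597, -0.1105, 0.0598]
ee_rot: [-3.141, 0.002, -0.192]
force: [0.9, -0.1, -0.1]
gripper_width: 0.255
gripper_force: 35.0
```

Run:
```python
from h import *
s=monitor.state();c=eyes.camera_model("wrist");print(s["tcp_pos"],s["ee_rot"],s["gripper_width"],s["gripper_force"],s["force"]);im,d,W=cloud("wrist")
cv2.imwrite("pics/w6.png",im);np.save("w6.npy",W);import pickle;pickle.dump(c,open("w6c","wb"))
```

```text
[ 0.45973075 -0.11051159  0.05980273] [-3.14111081e+00  2.30090306e-03 -1.92099698e-01] 0.2547324371809554 34.99763488769531 [ 0.90399194 -0.12782021 -0.13435424]
```

View pics/w6.png

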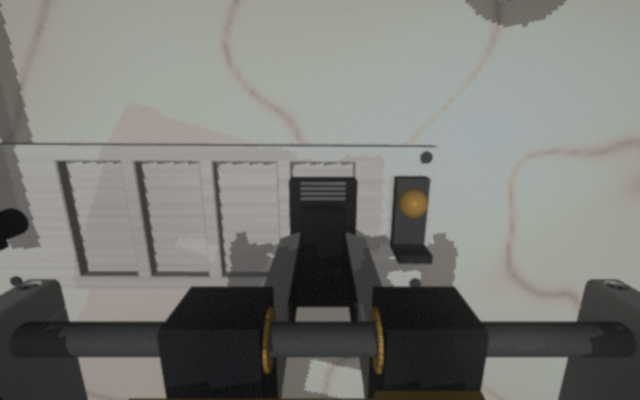

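The held back covers pocket 0. Its far flange edge runs (291,178)–(356,178) and pocket 0's far edge runs (292,163)–(355,163). The latch ball is at (413,204).

```bash
cat >> h.py <<'E'
def edges_poly(im,u0,u1,v0,v1):
    pass
E
python3 - <<'E'
from h import *
import pickle
c=pickle.load(open("w6c","rb"));im=cv2.imread("pics/w6.png")
g=cv2.cvtColor(im,cv2.COLOR_BGR2GRAY).astype(int)
print("row166",[(u,g[166,u]) for u in range(284,364)if abs(g[166,u+1]-g[166,u-1])>12])
print("row190",[(u,g[190,u]) for u in range(280,368)if abs(g[190,u+1]-g[190,u-1])>12])
print("col323",[(v,g[v,323]) for v in range(140,200)if abs(g[v+1,323]-g[v-1,323])>8])
print("row220",[(u,g[220,u]) for u in range(45,290)if abs(g[220,u+1]-g[220,u-1])>14])
yaw=-.198;ex=np.array([np.cos(yaw),np.sin(yaw)]);ey=np.array([-ex[1],ex[0]])
t=np.array([.4597,-.1105])
def F(uv,z):
    q=px("wrist",uv,z,c)[:,:2]-t;return np.c_[q@ex,q@ey].round(4).tolist()
print("pocket far corners (fix axes rel tcp)",F([(292,163),(355,163)],.014),"shell",F([(291,178),(356,178)],.054),"ball",F([(413,204)],.033))
E
```

```text
row166 [(288, np.int64(152)), (289, np.int64(137)), (290, np.int64(117)), (291, np.int64(95)), (292, np.int64(96)), (293, np.int64(115)), (294, np.int64(138)), (295, np.int64(151)), (351, np.int64(157)), (352, np.int64(142)), (353, np.int64(120)), (355, np.int64(128)), (356, np.int64(147))]
row190 [(287, np.int64(156)), (288, np.int64(140)), (289, np.int64(94)), (290, np.int64(50)), (300, np.int64(47)), (301, np.int64(58)), (355, np.int64(45)), (356, np.int64(74)), (357, np.int64(115)), (358, np.int64(147))]
col323 [(142, np.int64(161)), (143, np.int64(151)), (144, np.int64(128)), (146, np.int64(127)), (147, np.int64(155)), (148, np.int64(164)), (160, np.int64(159)), (161, np.int64(144)), (163, np.int64(139)), (164, np.int64(145)), (165, np.int64(148)), (166, np.int64(155)), (175, np.int64(147)), (176, np.int64(119)), (177, np.int64(78)), (178, np.int64(44)), (180, np.int64(38)), (181, np.int64(51)), (182, np.int64(73)), (184, np.int64(79)), (185, np.int64(62)), (186, np.int64(56)), (187, np.int64(74)), (189, np.int64(78)), (190, np.int64(60)), (191, np.int64(57)), (192, np.int64(72)), (194, np.int64(79)), (195, np.int64(60)), (196, np.int64(57)), (197, np.int64(73)), (199, np.int64(78))]
row220 [(66, np.int64(144)), (67, np.int64(132)), (68, np.int64(114)), (69, np.int64(90)), (70, np.int64(70)), (76, np.int64(62)), (77, np.int64(85)), (78, np.int64(121)), (79, np.int64(147)), (141, np.int64(132)), (142, np.int64(114)), (143, np.int64(90)), (144, np.int64(70)), (148, np.int64(68)), (149, np.int64(97)), (150, np.int64(131)), (151, np.int64(145)), (215, np.int64(146)), (216, np.int64(128)), (217, np.int64(107)), (218, np.int64(81)), (220, np.int64(74)), (221, np.int64(102)), (222, np.int64(130)), (223, np.int64(143)), (288, np.int64(142)), (289, np.int64(116))]
pocket far corners (fix axes rel tcp) [[0.043, 0.0217], [0.0433, -0.0217]] shell [[0.0407, 0.0187], [0.0409, -0.0185]] ball [[0.0196, -0.0585]]
```

Request:
send_rows:
  increments: "0.1 0 0 -15 0 0 0;0.1 0 0 -25 0 0 0;0.1 0 0 -30 0 0 0;0.1 0 0 -34 0 0 0;0.1 0 0 -37 0 0 0;0.1 0 0 -37 0 0 0"

```text
time: 12.08
tcp_pos: [0.4603, -0.1103, 0.0231]
ee_rot: [-3.141, 0.001, -0.192]
force: [0.1, -0.2, -1.1]
gripper_width: 0.245
gripper_force: 35.0
```

Run:
```python
from plant import monitor
s=monitor.state();print(s["tcp_pos"],s["ee_rot"],s["force"],s["moment"],s["gripper_width"])
```

```text
[ 0.46033991 -0.1102888   0.02307585] [-3.14136718e+00  7.71888793e-04 -1.91677006e-01] [ 0.10978878 -0.2021424  -1.11039246] [0.06186717 0.00476475 0.0630298 ] 0.24537996224601277
```

Request:
send_rows:
  increments: "0.4 0 0 0 0 0 0;0.4 0 0 0 0 0 0;0.4 0 0 0 0 0 0;0.4 0 0 40 0 0 0;0.45 0 0 78 0 0 0;0.45 40 0 78 0 0 0;0.45 80 0 78 0 0 0;0.45 120 0 78 0 0 0"

```text
time: 12.75
tcp_pos: [0.5831, -0.1106, 0.1045]
ee_rot: [3.141, -0.005, -0.192]
force: [0.2, 0.8, 0.6]
gripper_width: 0.45
gripper_force: 0.0
```

Request:
send_rows:
  increments: "0.45 40 2 0 0 0 0;0.45 80 5 0 0 0 0;0.45 95 5 0 0 0 0;0.45 95 5 0 0 0 0;0.45 95 5 0 0 0 0"

```text
time: 13.17
tcp_pos: [0.6756, -0.1051, 0.1011]
ee_rot: [3.142, 0.001, -0.191]
force: [-0.1, -0.6, 0.0]
gripper_width: 0.45
gripper_force: 0.0
```

```bash
cat > look.py <<'E'
from h import *
import sys
s=monitor.state();c=eyes.camera_model("wrist");im,d,W=cloud("wrist")
t=s["tcp_pos"];print(s["time"],t,s["ee_rot"][2],s["gripper_width"])
cv2.imwrite(sys.argv[1],im)
R=W[:247]
m=(R[...,2]>.019)&(R[...,2]<.034)
n,l,st,ce=cv2.connectedComponentsWithStats(m.astype(np.uint8))
for i in range(1,n):
    if st[i,4]>300:
        q=R[l==i];(cx,cy),wh,a=cv2.minAreaRect((q[:,:2]*1000).astype(np.float32))
        if max(wh)<75:print(st[i],(round(cx),round(cy)),np.round(wh,1),round(a,1),"med z",np.median(q[:,2]).round(4),"delta",np.round([cx-t[0]*1000,cy-t[1]*1000],1))
E
python3 look.py pics/w7.png
```

```text
13.1667 [ 0.6755689  -0.10509505  0.101133  ] -0.19087554210419722 0.44970177842151354
[  0   0  29  55 827] (849, 84) [ 3.4 37.7] 89.9 med z 0.0259 delta [173.5 189.1]
[ 68   0  28  40 515] (844, 33) [ 2.6 28.2] 88.9 med z 0.0271 delta [168.5 137.8]
[ 309  160   30   68 1971] (688, -108) [23.4 55.5] 79.7 med z 0.0247 delta [12.  -2.8]
[470 186  80  61 836] (648, -248) [22.6 73.7] 32.0 med z 0.0266 delta [ -27.4 -142.7]
[554 199  26  48 584] (628, -299) [47.9  9.7] 10.4 med z 0.0264 delta [ -47.5 -194.2]
[499 229  27  18 337] (621, -255) [13.2 15.9] 1.4 med z 0.0281 delta [ -54.7 -150.1]
```

Request:
send_rows:
  increments: "0.45 12 -3 -40 0 0 0.6;0.45 12 -3 -70 0 0 0.6;0.45 12 -3 -85 0 0 0.6;0.45 12 -3 -85 0 0 0.6;0.45 12 -3 -85 0 0 0.6;0.1 12 -3 -85 0 0 0.6;0.1 12 -3 -85 0 0 0.6;0.1 12 -3 -85 0 0 0.6"
  newtons: 35

```text
time: 13.88
tcp_pos: [0.6889, -0.1087, 0.0189]
ee_rot: [3.141, -0.004, -0.181]
force: [-0.0, -0.0, 0.1]
gripper_width: 0.274
gripper_force: 0.0
```

Request:
send_rows:
  increments: "0.1 0 0 0 0 0 0;0.1 0 0 0 0 0 0;0.1 0 0 30 0 0 0;0.1 0 0 60 0 0 0;0.1 0 0 60 0 0 0"

```text
time: 14.3
tcp_pos: [0.6917, -0.1095, 0.0836]
ee_rot: [3.14, -0.011, -0.181]
force: [0.4, -0.9, 0.6]
gripper_width: 0.251
gripper_force: 35.0
```

Request:
send_rows:
  increments: "0.1 -37 9 0 0 0 -0.9;0.1 -74 17 0 0 0 -0.9;0.1 -111 26 0 0 0 -0.9;0.1 -148 34 0 0 0 -0.9;0.1 -185 43 0 0 0 -0.9;0.1 -218 51 0 0 0 -0.9;0.1 -218 51 -18 0 0 -0.9;0.1 -218 51 -18 0 0 -0.9"

```text
time: 14.97
tcp_pos: [0.4661, -0.056, 0.0562]
ee_rot: [-3.141, 0.004, -0.197]
force: [-0.4, -0.3, -1.7]
gripper_width: 0.244
gripper_force: 35.0
```

```bash
cat > fit.py <<'E'
# compare held shell with pocket p: args png pocket_index  grip_z
from h import *
import sys
s=monitor.state();c=eyes.camera_model("wrist");im,d,W=cloud("wrist")
t=s["tcp_pos"];print(s["time"],t,s["ee_rot"][2],s["gripper_width"],s["force"])
cv2.imwrite(sys.argv[1],im);zg=float(sys.argv[2])
yaw=-.198;ex=np.array([np.cos(yaw),np.sin(yaw)]);ey=np.array([-ex[1],ex[0]])
def F(uv,z):
    q=px("wrist",uv,z,c)[:,:2]-t[:2];return (np.c_[q@ex,q@ey]*1000).round(1)
g=cv2.GaussianBlur(cv2.cvtColor(im,cv2.COLOR_BGR2GRAY),(3,3),0).astype(float)
# shell far edge: scan up center columns from v=215
vs=[]
for u in range(305,342,4):
    col=g[:215,u];v=214
    while v>100 and not (col[v]<100 and col[v-3:v].min()>100):v-=1
    vs.append(v-.5)
vf=np.median(vs)
row=g[int(vf)+12];ul=323
while row[ul]<100:ul-=1
ur=323
while row[ur]<100:ur+=1
zs=t[2]-zg+.011
a=F([(ul+.5,vf),(ur-.5,vf)],zs)
print("shell px",vf,ul,ur,a.tolist(),"ctr",[a[:,0].mean().round(1)-42,a[:,1].mean().round(1)],"w",a[0,1]-a[1,1])
E
python3 fit.py pics/w8.png .018
```

```text
14.9667 [ 0.46614967 -0.05600334  0.0562143 ] -0.19676453562307894 0.24443521980892774 [-0.39163377 -0.33236276 -1.73155143]
shell px 175.5 289 356 [[42.0, 19.5], [42.0, -18.5]] ctr [np.float64(0.0), np.float64(0.5)] w 38.0
```

View pics/w8.png

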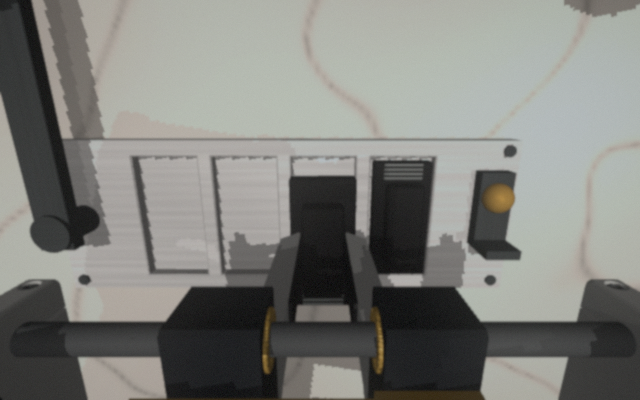

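Back D lies in pocket 0 at (403,215). The held back covers pocket 1, whose far edge runs (291,157)–(356,157).

Run:
```python
from h import *
im=cv2.imread("pics/w8.png");g=cv2.cvtColor(im,cv2.COLOR_BGR2GRAY).astype(int)
print("col323",[(v,g[v,323]) for v in range(135,180)if abs(g[v+1,323]-g[v-1,323])>8])
print("row165",[(u,g[165,u]) for u in range(280,366)if abs(g[165,u+1]-g[165,u-1])>12])
c=eyes.camera_model("wrist");t=monitor.state()["tcp_pos"];print(t)
yaw=-.198;ex=np.array([np.cos(yaw),np.sin(yaw)]);ey=np.array([-ex[1],ex[0]])
for uv in [(291,157),(356,157),(498,198)]:
    q=px("wrist",[uv],.014 if uv[0]<400 else .033,c)[0,:2]-t[:2];print(uv,q@ex*1000,q@ey*1000)
```

```text
col323 [(136, np.int64(184)), (137, np.int64(175)), (138, np.int64(153)), (140, np.int64(145)), (141, np.int64(170)), (142, np.int64(183)), (154, np.int64(176)), (155, np.int64(167)), (157, np.int64(159)), (158, np.int64(173)), (159, np.int64(181)), (162, np.int64(181)), (163, np.int64(175)), (173, np.int64(173)), (174, np.int64(160)), (175, np.int64(121)), (176, np.int64(75)), (177, np.int64(44))]
row165 [(288, np.int64(178)), (289, np.int64(163)), (290, np.int64(136)), (292, np.int64(128)), (293, np.int64(158)), (294, np.int64(172)), (352, np.int64(166)), (353, np.int64(157)), (354, np.int64(135)), (356, np.int64(142)), (357, np.int64(164)), (358, np.int64(174))]
[ 0.46805966 -0.05670105  0.05742053]
(291, 157) 47.582515323805346 21.874941332480137
(356, 157) 47.620335930930956 -22.2073931244005
(498, 198) 24.004766017198428 -112.11397600964864
```

Request:
send_rows:
  increments: "0.1 3.3 -1 0 0 0 0;0.1 3.3 -1 -15 0 0 0;0.1 3.3 -1 -25 0 0 0;0.1 3.3 -1 -30 0 0 0;0.1 3.3 -1 -34 0 0 0;0.1 3.3 -1 -36 0 0 0;0.1 3.3 -1 -36 0 0 0;0.1 3.3 -1 -36 0 0 0"

```text
time: 15.68
tcp_pos: [0.4747, -0.0589, 0.0264]
ee_rot: [3.141, 0.001, -0.196]
force: [-13.1, 3.9, 31.8]
gripper_width: 0.251
gripper_force: 35.0
```

Request:
send_rows:
  increments: "0.1 0 0 8 0 0 0;0.1 -2 0.5 8 0 0 0;0.1 -4 1 8 0 0 0;0.1 -4 1 8 0 0 0;0.1 -4 1 8 0 0 0"

```text
time: 16.1
tcp_pos: [0.4695, -0.0575, 0.0304]
ee_rot: [3.142, -0.001, -0.197]
force: [3.2, -1.1, 0.8]
gripper_width: 0.252
gripper_force: 35.0
```

```bash
python3 fit.py pics/w9.png .018
python3 - <<'E'
from h import *
im=cv2.imread("pics/w9.png");g=cv2.cvtColor(im,cv2.COLOR_BGR2GRAY).astype(int)
print("col323",[(v,g[v,323]) for v in range(135,200)if abs(g[v+1,323]-g[v-1,323])>8])
c=eyes.camera_model("wrist");t=monitor.state()["tcp_pos"];print(t)
E
```

```text
16.1 [ 0.46947654 -0.05750163  0.03040975] -0.19689817051252811 0.2524208364614321 [ 3.22367225 -1.06380256  0.82762909]
shell px 177.5 286 358 [[40.8, 21.3], [40.8, -19.7]] ctr [np.float64(-1.2000000000000028), np.float64(0.8)] w 41.0
col323 [(146, np.int64(187)), (147, np.int64(169)), (148, np.int64(136)), (149, np.int64(118)), (150, np.int64(147)), (151, np.int64(177)), (152, np.int64(187)), (166, np.int64(180)), (167, np.int64(168)), (169, np.int64(168)), (175, np.int64(174)), (176, np.int64(155)), (177, np.int64(109)), (178, np.int64(63)), (179, np.int64(44))]
[ 0.46946036 -0.05749628  0.03042549]
```

Run:
```python
from h import *
c=eyes.camera_model("wrist");t=monitor.state()["tcp_pos"]
im=cv2.imread("pics/w9.png");g=cv2.cvtColor(im,cv2.COLOR_BGR2GRAY).astype(int)
print("row172",[(u,g[172,u]) for u in range(278,368)if abs(g[172,u+1]-g[172,u-1])>12])
yaw=-.198;ex=np.array([np.cos(yaw),np.sin(yaw)]);ey=np.array([-ex[1],ex[0]])
for uv,z in [((287.5,167.5),.014),((357,167.5),.014),((323,149),.014),((322,177.3),.022),((322,177.3),.026)]:
    q=px("wrist",[uv],z,c)[0,:2]-t[:2];print(uv,z,q@ex*1000,q@ey*1000)
cv2.imwrite("pics/w9z.png",cv2.resize(im[130:330,230:430],(800,800))[:600])
```

```text
row172 [(283, np.int64(173)), (284, np.int64(151)), (285, np.int64(126)), (286, np.int64(106)), (288, np.int64(115)), (289, np.int64(134)), (290, np.int64(158)), (291, np.int64(171)), (340, np.int64(174)), (355, np.int64(178)), (356, np.int64(163)), (357, np.int64(132)), (358, np.int64(128)), (359, np.int64(145)), (360, np.int64(163))]
(287.5, 167.5) 0.014 45.03057192610389 21.525942949464888
(357, 167.5) 0.014 45.0581028065846 -20.27980970276116
(323, 149) 0.014 56.09869743148434 0.18277006640310797
(322, 177.3) 0.022 40.628841663255834 0.7584651910809319
(322, 177.3) 0.026 41.41710231151495 0.751806386115716
```

View pics/w9z.png

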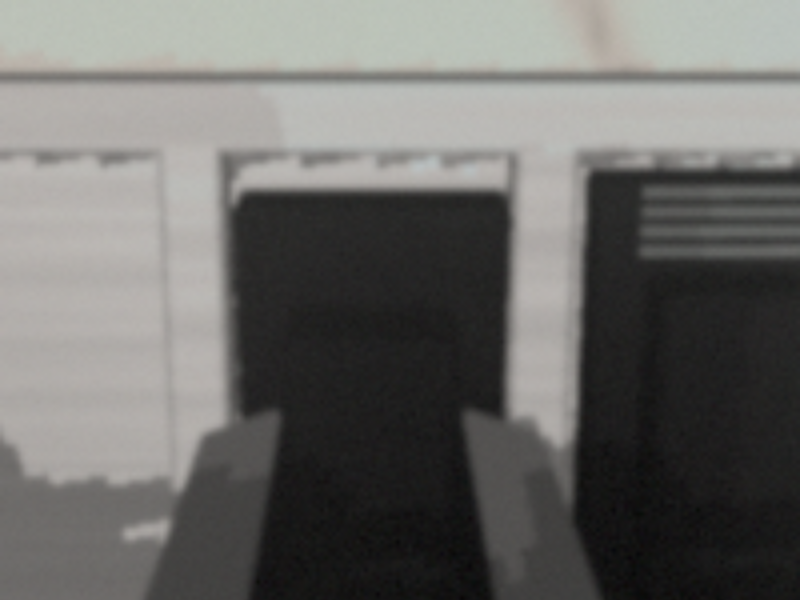

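Request:
send_rows:
  increments: "0.1 2 -0.4 0 0 0 0;0.1 2 -0.4 -2 0 0 0;0.1 2 -0.4 -4 0 0 0;0.1 2 -0.4 -6 0 0 0;0.1 2 -0.4 -7 0 0 0;0.1 2 -0.4 -7 0 0 0"

```text
time: 16.65
tcp_pos: [0.4714, -0.0577, 0.0238]
ee_rot: [-3.141, -0.001, -0.197]
force: [1.4, 0.5, 4.2]
gripper_width: 0.251
gripper_force: 35.0
```

Run:
```python
from plant import monitor
s=monitor.state();print(s["tcp_pos"],s["ee_rot"],s["force"],s["moment"],s["gripper_width"])
```

```text
[ 0.47140984 -0.05774115  0.0238111 ] [-3.14140353e+00 -6.05632352e-04 -1.96841073e-01] [1.42555731 0.48385395 4.1958234 ] [ 0.21979506  0.09775458 -0.00676592] 0.2509235336076429
```

Request:
send_rows:
  increments: "0.4 0 0 0 0 0 0;0.4 0 0 0 0 0 0;0.4 0 0 0 0 0 0;0.4 0 0 30 0 0 0;0.45 0 0 70 0 0 0;0.45 -20 0 100 0 0 0;0.45 -20 0 100 0 0 0"

```text
time: 17.23
tcp_pos: [0.4533, -0.0589, 0.1298]
ee_rot: [3.139, -0.011, -0.196]
force: [-0.1, -0.0, -0.0]
gripper_width: 0.448
gripper_force: 0.0
```

```bash
cat > seat.py <<'E'
from h import *
import sys
s=monitor.state();c=eyes.camera_model("wrist");im,d,W=cloud("wrist")
t=s["tcp_pos"];print(s["time"],t,s["ee_rot"][2]);cv2.imwrite(sys.argv[1],im)
R=W[:int(sys.argv[2]) if len(sys.argv)>2 else 245]
m=(R[...,2]>.0225)&(R[...,2]<.045)
n,l,st,ce=cv2.connectedComponentsWithStats(m.astype(np.uint8))
for i in range(1,n):
    if st[i,4]>500:
        q=R[l==i];(cx,cy),wh,a=cv2.minAreaRect((q[:,:2]*1000).astype(np.float32))
        A=np.c_[q[:,:2]-q[:,:2].mean(0),np.ones(len(q))];k=np.linalg.lstsq(A,q[:,2],rcond=None)[0]
        if max(wh)<75 and min(wh)>15:print(st[i],(round(cx,1),round(cy,1)),np.round(wh,1),round(a,1),"z",np.median(q[:,2]).round(4),"tilt",k[:2].round(3))
E
python3 seat.py pics/w10.png
```

```text
17.2333 [ 0.45328298 -0.05887708  0.12983726] -0.19647328018833687
[ 431  145   35   65 1668] (455.9, -170.7) [23.3 52.8] 78.7 z 0.0249 tilt [-0.135  0.028]
[ 303  154   28   64 1700] (468.8, -56.6) [23.3 56.1] 79.0 z 0.0297 tilt [-0.004 -0.001]
[ 363  154   31   63 1752] (459.0, -109.5) [24.4 55.3] 78.6 z 0.0296 tilt [-0.012 -0.029]
```

View pics/w10.png

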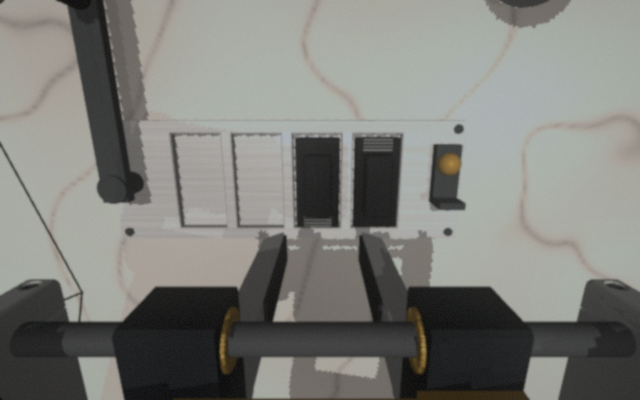

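Pockets 0 and 1 hold backs seated at z≈29.7 mm, level and square. Pockets 2 and 3 are empty. Next is back A.

Request:
send_rows:
  increments: "0.45 14 39 0 0 0 -1;0.45 28 78 0 0 0 -2;0.45 42 117 0 0 0 -3;0.45 56 156 0 0 0 -4;0.45 70 195 0 0 0 -5;0.45 84 234 0 0 0 -6;0.45 98 273 0 0 0 -7;0.45 108 305 0 0 0 -8"

```text
time: 17.95
tcp_pos: [0.5583, 0.2499, 0.1207]
ee_rot: [3.14, 0.003, -0.336]
force: [0.4, -0.6, -0.0]
gripper_width: 0.449
gripper_force: 0.0
```

Request:
send_rows:
  increments: "0.45 5 26 -30 0 0 0;0.45 5 26 -30 0 0 0;0.45 5 26 -30 0 0 0;0.45 5 26 -30 0 0 0"

```text
time: 18.28
tcp_pos: [0.563, 0.2727, 0.0919]
ee_rot: [3.14, 0.002, -0.336]
force: [0.3, -0.6, 0.2]
gripper_width: 0.452
gripper_force: 0.0
```

```bash
python3 look.py pics/w11.png
```

```text
18.2833 [0.56302447 0.27266625 0.09185122] -0.3363361474094433 0.45183034402834266
[ 302  165   31   70 2089] (574, 274) [23.5 55.5] 71.0 med z 0.0247 delta [10.6  1.2]
```

Request:
send_rows:
  increments: "0.45 10.6 1 -35 0 0 0;0.45 10.6 1 -65 0 0 0;0.45 10.6 1 -75 0 0 0;0.45 10.6 1 -75 0 0 0;0.45 10.6 1 -75 0 0 0;0.1 10.6 1 -75 0 0 0;0.1 10.6 1 -75 0 0 0;0.1 10.6 1 -75 0 0 0"

```text
time: 19.0
tcp_pos: [0.5757, 0.2746, 0.0205]
ee_rot: [-3.14, -0.003, -0.336]
force: [0.1, -0.2, 0.5]
gripper_width: 0.274
gripper_force: 0.2
```

Request:
send_rows:
  increments: "0.1 0 0 0 0 0 0;0.1 0 0 0 0 0 0;0.1 0 0 40 0 0 0;0.1 0 0 80 0 0 0;0.1 0 0 90 0 0 0;0.1 0 0 90 0 0 0"

```text
time: 19.5
tcp_pos: [0.5774, 0.2753, 0.1134]
ee_rot: [-3.136, -0.007, -0.336]
force: [-0.3, 0.2, -1.1]
gripper_width: 0.248
gripper_force: 35.0
```

Request:
send_rows:
  increments: "0.1 -14 -38 0 0 0 1.5;0.1 -28 -76 0 0 0 3;0.1 -42 -114 0 0 0 4.5;0.1 -56 -152 0 0 0 6;0.1 -70 -190 0 0 0 7.5;0.1 -83 -226 0 0 0 8;0.1 -83 -226 -30 0 0 8;0.1 -83 -226 -48 0 0 8"

```text
time: 20.17
tcp_pos: [0.4896, 0.0466, 0.0581]
ee_rot: [3.141, 0.002, -0.201]
force: [0.1, 0.2, -1.0]
gripper_width: 0.25
gripper_force: 35.0
```

Request:
send_rows:
  increments: "0.1 0 0 0 0 0 0;0.1 0 0 0 0 0 0;0.1 0 0 0 0 0 0"

```text
time: 20.42
tcp_pos: [0.4916, 0.0486, 0.0605]
ee_rot: [-3.142, 0.0, -0.196]
force: [0.2, -0.1, -1.0]
gripper_width: 0.247
gripper_force: 35.0
```

```bash
cat > fit2.py <<'E'
# held-shell far edge & sides versus pocket far edge & sides (same picture): args png grip_z
from h import *
import sys
s=monitor.state();c=eyes.camera_model("wrist");im,d,W=cloud("wrist")
t=s["tcp_pos"];print(s["time"],np.round(t,4),s["ee_rot"][2],s["gripper_width"],np.round(s["force"],1));cv2.imwrite(sys.argv[1],im)
zs=t[2]-float(sys.argv[2])+.011
yaw=-.198;ex=np.array([np.cos(yaw),np.sin(yaw)]);ey=np.array([-ex[1],ex[0]])
def F(uv,z):
    q=px("wrist",uv,z,c)[:,:2]-t[:2];return (np.c_[q@ex,q@ey]*1000).round(1)
g=cv2.cvtColor(im,cv2.COLOR_BGR2GRAY).astype(float)
prof=np.median(g[:,308:338],axis=1)
vs=next(v for v in range(215,100,-1) if prof[v]<90 and prof[v-2]>110)-.5
mins=[(v,round(prof[v])) for v in range(int(vs)-45,int(vs)-3) if prof[v]<=prof[v-1] and prof[v]<prof[v+1] and prof[v]<min(prof[v-5],prof[v+4 if v+4<vs-2 else v+2])-5]
r=np.median(g[int(vs)+8:int(vs)+16],axis=0)
ul=next(u for u in range(323,230,-1) if r[u]>100);ur=next(u for u in range(323,420) if r[u]>100)
rp=np.median(g[int(vs)-8:int(vs)-4],axis=0)
mp=[(u,round(rp[u])) for u in range(270,380) if rp[u]<=rp[u-1] and rp[u]<rp[u+1] and rp[u]<min(rp[u-5],rp[u+5])-12]
a=F([(ul+.5,vs),(ur-.5,vs)],zs);print("shell",a.tolist(),"ctr x",a[:,0].mean()-42,"y",a[:,1].mean())
print("dark lines above (v,x):",[(v,F([(323,v)],.014)[0,0]) for v,_ in mins])
print("pocket side lines (u,y):",[(u,F([(u,vs-6)],.014)[0,1]) for u,_ in mp])
E
python3 fit2.py pics/w12.png .0205
```

```text
20.4167 [0.4916 0.0486 0.0605] -0.19615076733696224 0.24674475646080155 [ 0.2 -0.1 -1. ]
shell [[40.8, 19.8], [40.9, -18.8]] ctr x -1.1500000000000057 y 0.5
dark lines above (v,x): [(145, np.float64(55.4)), (162, np.float64(43.8))]
pocket side lines (u,y): [(291, np.float64(22.4)), (354, np.float64(-21.4)), (368, np.float64(-31.1))]
```

Request:
send_rows:
  increments: "0.1 1 -0.2 -15 0 0 0;0.1 1 -0.2 -25 0 0 0;0.1 1 -0.2 -29 0 0 0;0.1 1 -0.2 -32 0 0 0;0.1 1 -0.2 -34 0 0 0;0.1 1 -0.2 -36 0 0 0;0.1 1 -0.2 -36 0 0 0;0.1 1 -0.2 -36 0 0 0"

```text
time: 21.13
tcp_pos: [0.493, 0.0481, 0.0253]
ee_rot: [-3.141, -0.001, -0.197]
force: [-1.6, 0.2, 4.1]
gripper_width: 0.246
gripper_force: 35.0
```

Request:
send_rows:
  increments: "0.4 0 0 0 0 0 0;0.4 0 0 0 0 0 0;0.4 0 0 0 0 0 0;0.4 0 0 30 0 0 0;0.45 0 0 70 0 0 0;0.45 -20 0 100 0 0 0;0.45 -20 0 100 0 0 0;0.45 -20 0 100 0 0 0"

```text
time: 21.8
tcp_pos: [0.4736, 0.048, 0.1264]
ee_rot: [-3.141, -0.005, -0.197]
force: [-0.4, 0.4, -0.2]
gripper_width: 0.447
gripper_force: 0.0
```

```bash
python3 seat.py pics/w13.png
```

```text
21.8 [0.47356069 0.04799304 0.12638659] -0.19666488463535203
[ 554  143   45   67 1896] (455.9, -170.8) [23.9 53.7] 77.9 z 0.0251 tilt [-0.145  0.025]
[ 304  152   29   64 1736] (491.2, 49.2) [23.8 56. ] 78.1 z 0.0297 tilt [-0.004 -0.002]
[ 425  153   35   64 1879] (469.1, -56.4) [24.  55.6] 78.4 z 0.0296 tilt [-0.019 -0.066]
[ 484  153   40   64 1965] (458.8, -109.1) [25.2 55.9] 78.3 z 0.0296 tilt [-0.018 -0.089]
```

Request:
send_rows:
  increments: "0.45 -5 39 0 0 0 -2;0.45 -10 78 0 0 0 -4;0.45 -14 117 0 0 0 -6;0.45 -19 156 0 0 0 -8;0.45 -24 195 0 0 0 -10;0.45 -28 234 0 0 0 -12;0.45 -32 270 -10 0 0 -15;0.45 -32 270 -30 0 0 -15"

```text
time: 22.52
tcp_pos: [0.4403, 0.3234, 0.0941]
ee_rot: [-3.139, -0.001, -0.455]
force: [0.5, 0.4, -0.6]
gripper_width: 0.451
gripper_force: 0.0
```

Request:
send_rows:
  increments: "0.45 0 0 0 0 0 0;0.45 0 0 0 0 0 0;0.45 0 0 0 0 0 0"

```text
time: 22.77
tcp_pos: [0.4403, 0.3173, 0.0935]
ee_rot: [3.14, 0.001, -0.459]
force: [-0.1, -0.2, 0.1]
gripper_width: 0.453
gripper_force: 0.0
```

```bash
python3 look.py pics/w14.png
```

```text
22.7667 [0.44026033 0.31726688 0.09354573] -0.459397402525745 0.45322233415828017
[ 302  171   31   69 2056] (447, 320) [23.8 55.6] 62.8 med z 0.0247 delta [6.3 2.3]
```

Request:
send_rows:
  increments: "0.45 6.3 2.3 -35 0 0 -0.9;0.45 6.3 2.3 -65 0 0 -0.9;0.45 6.3 2.3 -76 0 0 -0.9;0.45 6.3 2.3 -76 0 0 -0.9;0.45 6.3 2.3 -76 0 0 -0.9;0.1 6.3 2.3 -76 0 0 -0.9;0.1 6.3 2.3 -76 0 0 -0.9;0.1 6.3 2.3 -76 0 0 -0.9"

```text
time: 23.48
tcp_pos: [0.4479, 0.3209, 0.0202]
ee_rot: [-3.139, -0.002, -0.474]
force: [0.9, -0.2, -0.4]
gripper_width: 0.271
gripper_force: 0.2
```

Request:
send_rows:
  increments: "0.1 0 0 0 0 0 0;0.1 0 0 0 0 0 0;0.1 0 0 40 0 0 0;0.1 0 0 80 0 0 0;0.1 0 0 90 0 0 0;0.1 0 0 90 0 0 0;0.1 0 0 90 0 0 0;0.1 0 0 90 0 0 0"

```text
time: 24.15
tcp_pos: [0.4454, 0.3199, 0.1064]
ee_rot: [3.139, 0.002, -0.474]
force: [-0.3, 0.1, -0.9]
gripper_width: 0.246
gripper_force: 35.0
```

Request:
send_rows:
  increments: "0.1 4 -39 0 0 0 2;0.1 9 -78 0 0 0 4;0.1 13 -117 0 0 0 6;0.1 18 -156 0 0 0 8;0.1 22 -195 0 0 0 10;0.1 27 -234 0 0 0 12;0.1 31 -273 0 0 0 14;0.1 35 -312 0 0 0 16"

```text
time: 24.82
tcp_pos: [0.48, 0.0069, 0.1062]
ee_rot: [-3.141, 0.004, -0.193]
force: [1.1, 0.3, -1.0]
gripper_width: 0.246
gripper_force: 35.0
```

Request:
send_rows:
  increments: "0.1 1.5 -12.5 -20 0 0 0;0.1 1.5 -12.5 -46 0 0 0;0.1 1.5 -12.5 -46 0 0 0;0.1 1.5 -12.5 -46 0 0 0;0.1 1.5 -12.5 -46 0 0 0;0.1 1.5 -12.5 -46 0 0 0"

```text
time: 25.32
tcp_pos: [0.4838, -0.0036, 0.0633]
ee_rot: [3.142, -0.001, -0.194]
force: [0.5, -1.0, -0.1]
gripper_width: 0.245
gripper_force: 35.0
```

```bash
python3 fit2.py pics/w15.png .0185
```

```text
25.3167 [ 0.4838 -0.0036  0.0633] -0.19374768816693066 0.2453396267453153 [ 0.5 -1.  -0.1]
shell [[29.3, 19.4], [29.4, -18.3]] ctr x -12.649999999999999 y 0.5499999999999989
dark lines above (v,x): [(165, np.float64(41.3)), (176, np.float64(33.5))]
pocket side lines (u,y): []
```

View pics/w15.png

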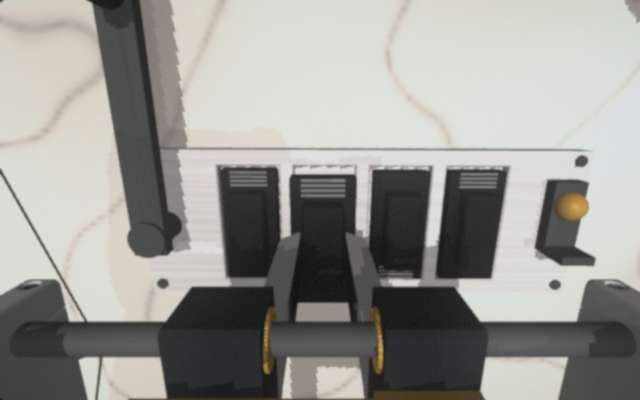

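The held back is still well gripped. Its far edge is at v≈175.5, and the script had picked up the vent stripes instead. Pocket 2's far edge is at v≈165. I'll recompute from those.

Run:
```python
from h import *
im=cv2.imread("pics/w15.png");g=cv2.cvtColor(im,cv2.COLOR_BGR2GRAY).astype(int)
p=np.median(g[:,295:350],axis=1);print([(v,int(p[v])) for v in range(145,182)])
for v in(170,190):
  r=np.median(g[v-1:v+2],axis=0);print(v,[(u,int(r[u])) for u in list(range(284,298))+list(range(348,362))])
c=eyes.camera_model("wrist");t=monitor.state()["tcp_pos"];print(t)
yaw=-.198;ex=np.array([np.cos(yaw),np.sin(yaw)]);ey=np.array([-ex[1],ex[0]])
for uv,z in [((323,149),.014),((291,165),.014),((355,165),.014),((290,175.5),.055),((356,175.5),.055)]:
    q=px("wrist",[uv],z,c)[0,:2]-t[:2];print(uv,z,q@ex*1000,q@ey*1000)
```

```text
[(145, 223), (146, 219), (147, 200), (148, 161), (149, 155), (150, 191), (151, 218), (152, 223), (153, 224), (154, 224), (155, 224), (156, 224), (157, 223), (158, 221), (159, 219), (160, 215), (161, 214), (162, 213), (163, 208), (164, 191), (165, 168), (166, 166), (167, 192), (168, 209), (169, 219), (170, 218), (171, 216), (172, 211), (173, 188), (174, 130), (175, 70), (176, 50), (177, 53), (178, 75), (179, 104), (180, 120), (181, 113)]
170 [(284, 220), (285, 220), (286, 220), (287, 221), (288, 220), (289, 220), (290, 219), (291, 211), (292, 185), (293, 154), (294, 158), (295, 193), (296, 214), (297, 217), (348, 218), (349, 216), (350, 218), (351, 217), (352, 216), (353, 207), (354, 183), (355, 160), (356, 176), (357, 197), (358, 212), (359, 217), (360, 218), (361, 218)]
190 [(284, 216), (285, 216), (286, 215), (287, 213), (288, 194), (289, 144), (290, 87), (291, 55), (292, 50), (293, 51), (294, 49), (295, 51), (296, 49), (297, 50), (348, 49), (349, 49), (350, 48), (351, 48), (352, 51), (353, 49), (354, 50), (355, 73), (356, 135), (357, 190), (358, 213), (359, 215), (360, 215), (361, 215)]
[ 0.48405592 -0.00362247  0.06351382]
(323, 149) 0.014 52.490801536978466 0.28452189872722766
(291, 165) 0.014 41.24951318558209 22.699223537682034
(355, 165) 0.014 41.42196598209281 -22.223228156854926
(290, 175.5) 0.055 41.602700931411675 19.465270928963687
(356, 175.5) 0.055 41.75012024941128 -18.883394964468682
```

Request:
send_rows:
  increments: "0.1 -2.5 -0.6 -12 0 0 0;0.1 -2.5 -0.6 -24 0 0 0;0.1 -2.5 -0.6 -30 0 0 0;0.1 -2.5 -0.6 -33 0 0 0;0.1 -2.5 -0.6 -35 0 0 0;0.1 -2.5 -0.6 -37 0 0 0;0.1 -2.5 -0.6 -38 0 0 0;0.1 -2.5 -0.6 -38 0 0 0"

```text
time: 26.03
tcp_pos: [0.4813, -0.0047, 0.025]
ee_rot: [-3.142, -0.001, -0.195]
force: [-0.7, 0.5, 1.6]
gripper_width: 0.246
gripper_force: 35.0
```

Seated without resistance. I'll release, lift, check all four, and check the tin in the top view.

Request:
send_rows:
  increments: "0.4 0 0 0 0 0 0;0.4 0 0 0 0 0 0;0.4 0 0 0 0 0 0;0.4 0 0 30 0 0 0;0.45 0 0 70 0 0 0;0.45 -25 -25 110 0 0 0;0.45 -25 -25 110 0 0 0;0.45 -25 -25 110 0 0 0"

```text
time: 26.7
tcp_pos: [0.4573, -0.0311, 0.1378]
ee_rot: [3.141, -0.007, -0.196]
force: [0.1, -0.3, -0.2]
gripper_width: 0.449
gripper_force: 0.0
```

```bash
python3 seat.py pics/w16.png
python3 - <<'E'
from h import *
c=eyes.camera_model("wrist")
im,d,W=cloud("top"); it=im[140:270,200:430]; wi=cv2.imread("pics/w16.png")
cv2.imwrite("pics/chk.png",np.hstack([cv2.resize(it,(460,260)),cv2.resize(wi,(340,260))]))
E
```

```text
26.7 [ 0.45734499 -0.03105978  0.13783135] -0.19640439600791582
[ 459  142   36   64 1636] (455.7, -170.8) [23.3 53.1] 78.5 z 0.0249 tilt [-0.142  0.033]
[ 213  150   32   62 1732] (491.1, 48.8) [24.6 55.9] 78.6 z 0.0296 tilt [0.004 0.055]
[ 274  150   29   62 1659] (480.7, -4.1) [24.1 55.9] 78.7 z 0.0297 tilt [-0.002  0.02 ]
[ 335  151   28   62 1655] (469.2, -56.9) [24.  55.4] 78.6 z 0.0297 tilt [-0.011 -0.013]
[ 392  151   32   62 1718] (458.8, -109.3) [24.2 55.9] 78.8 z 0.0296 tilt [-0.013 -0.044]
```

View pics/chk.png

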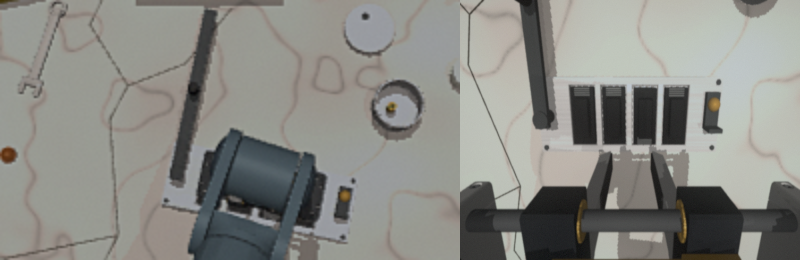

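Pockets 0 to 3 all hold level, square backs at z≈29.6 mm. The standoff lies in the tin at crop (391,107), and the keeper is still open with its knob at (193,90). Now I'll close the keeper.

Request:
send_rows:
  increments: "0.45 35 21 0 0 0 0;0.45 70 42 0 0 0 0;0.45 105 63 0 0 0 0;0.45 140 84 0 0 0 0;0.45 175 105 0 0 0 0;0.45 184 110 0 0 0 0;0.45 184 110 0 0 0 0;0.45 184 110 0 0 0 0"

```text
time: 27.47
tcp_pos: [0.6386, 0.0811, 0.1316]
ee_rot: [3.141, 0.005, -0.194]
force: [-0.7, -0.1, 0.4]
gripper_width: 0.454
gripper_force: 0.0
```

Run:
```python
from h import *
s=monitor.state();c=eyes.camera_model("wrist");im,d,W=cloud("wrist");print(s["tcp_pos"],"knob expected px",proj([.641,.0795,.073],c))
Z=W[...,2];m=(Z>.062)&(Z<.085);m[250:]=0
n,l,st,ce=cv2.connectedComponentsWithStats(m.astype(np.uint8))
for i in range(1,n):
    if st[i,4]>60:q=W[l==i];print(st[i],q.mean(0).round(4),cv2.minEnclosingCircle((q[:,:2]*1000).astype(np.float32)))
cv2.imwrite("pics/w17.png",im)
```

```text
[0.63857261 0.08108971 0.13159173] knob expected px [[324.46687166 213.22874813]]
[309 197  24  25 462] [0.6444 0.082  0.0717] ((643.022216796875, 82.19263458251953), 8.95901870727539)
```

Request:
send_rows:
  increments: "0.45 3.5 0.5 -40 0 0 0;0.45 3.5 0.5 -70 0 0 0;0.45 3.5 0.5 -81 0 0 0;0.45 3.5 0.5 -81 0 0 0;0.1 3.5 0.5 -81 0 0 0;0.1 3.5 0.5 -81 0 0 0;0.1 3.5 0.5 -81 0 0 0;0.1 3.5 0.5 -81 0 0 0"
  newtons: 40

```text
time: 28.18
tcp_pos: [0.6446, 0.0807, 0.0556]
ee_rot: [-3.141, -0.003, -0.195]
force: [0.3, 3.8, 1.1]
gripper_width: 0.204
gripper_force: 1.6
```

Request:
send_rows:
  increments: "0.1 0 0 0 0 0 0;0.1 0 0 0 0 0 0;0.1 0 0 0 0 0 0"

```text
time: 28.43
tcp_pos: [0.6446, 0.0808, 0.0554]
ee_rot: [-3.141, -0.003, -0.195]
force: [-0.6, 0.4, 6.4]
gripper_width: 0.18
gripper_force: 40.0
```

Request:
send_rows:
  increments: "0.1 -5 -19 0 0 0 0;0.1 -13 -37 0 0 0 0;0.1 -23 -54 0 0 0 0;0.1 -35.5 -69.5 0 0 0 0;0.1 -50 -83 0 0 0 0;0.1 -66 -94.5 0 0 0 0;0.1 -83.5 -103.5 0 0 0 0;0.1 -102.5 -109.5 0 0 0 0"

```text
time: 29.1
tcp_pos: [0.5429, -0.0299, 0.0554]
ee_rot: [-3.141, -0.007, -0.197]
force: [2.1, 4.1, 5.4]
gripper_width: 0.18
gripper_force: 40.0
```

Request:
send_rows:
  increments: "0.1 -14.5 -3 0 0 0 0;0.1 -29 -4.5 0 0 0 0;0.1 -39 -5 0 0 0 0;0.1 -46.5 -4.5 0 0 0 0;0.1 -51.5 -4 0 0 0 0;0.1 -56.5 -3.5 0 0 0 0;0.1 -61 -2.5 0 0 0 0;0.1 -64.5 -2 0 0 0 0"

```text
time: 29.77
tcp_pos: [0.4785, -0.0312, 0.0553]
ee_rot: [3.141, -0.006, -0.196]
force: [4.3, 0.6, 5.5]
gripper_width: 0.178
gripper_force: 40.0
```

Request:
send_rows:
  increments: "0.1 0 0 0 0 0 0;0.1 0 0 0 0 0 0;0.1 0 0 0 0 0 0"

```text
time: 30.02
tcp_pos: [0.4779, -0.0311, 0.0552]
ee_rot: [3.141, -0.003, -0.196]
force: [0.9, 1.2, 10.0]
gripper_width: 0.181
gripper_force: 40.0
```

Request:
send_rows:
  increments: "0.1 -1 0.2 0 0 0 0;0.1 -2 0.4 0 0 0 0;0.1 -3 0.6 0 0 0 0;0.1 -3 0.6 0 0 0 0"

```text
time: 30.35
tcp_pos: [0.4766, -0.0309, 0.0553]
ee_rot: [3.141, -0.008, -0.195]
force: [7.4, -0.6, 2.7]
gripper_width: 0.183
gripper_force: 40.0
```

Request:
send_rows:
  increments: "0.1 -1 0.2 0 0 0 0;0.1 -2 0.4 0 0 0 0;0.1 -2 0.4 0 0 0 0"

```text
time: 30.6
tcp_pos: [0.4765, -0.0308, 0.0554]
ee_rot: [3.141, -0.014, -0.195]
force: [15.4, -1.0, -4.7]
gripper_width: 0.183
gripper_force: 40.0
```

Request:
send_rows:
  increments: "0.45 3 -0.5 0 0 0 0;0.45 4 -0.5 0 0 0 0;0.45 4 -0.5 0 0 0 0;0.45 4 -0.5 40 0 0 0;0.45 4 -0.5 80 0 0 0;0.45 -40 -0.5 90 0 0 0;0.45 -60 -0.5 90 0 0 0;0.45 -60 -0.5 90 0 0 0"

```text
time: 31.27
tcp_pos: [0.4079, -0.0295, 0.1429]
ee_rot: [3.141, 0.002, -0.195]
force: [-0.3, -0.3, -0.8]
gripper_width: 0.454
gripper_force: 0.0
```

Run:
```python
from h import *
s=monitor.state();im,d,W=cloud("wrist");print(s["time"],s["tcp_pos"],s["force"])
R=W[:240];Z=R[...,2]
m=((Z>.038)&(Z<.05)).astype(np.uint8);n,l,st,ce=cv2.connectedComponentsWithStats(m)
for i in range(1,n):
    if st[i,4]>400:
        q=R[l==i];(c,wh,a)=cv2.minAreaRect((q[:,:2]*1000).astype(np.float32));print("bar",st[i],c,wh,a)
        vx,vy,*_=cv2.fitLine((q[:,:2]).astype(np.float32),cv2.DIST_HUBER,0,.01,.01).ravel();print(np.arctan(vx/vy), "keeper", -np.arctan(vx/vy)+.198)
m=(Z>.062)&(Z<.085);q=R[m];print("knob",np.median(q,0),"n",m.sum())
cv2.imwrite("pics/w18.png",im)
```

```text
31.2667 [ 0.40791244 -0.02951719  0.14291772] [-0.33248701 -0.32523592 -0.8483856 ]
bar [ 120  110  366   30 9349] (476.723388671875, -25.978546142578125) (300.5797119140625, 23.18404197692871) 78.83573150634766
0.19884321 keeper -0.000843212
knob [ 0.47572616 -0.0304182   0.07268617] n 454
```

View pics/w18.png

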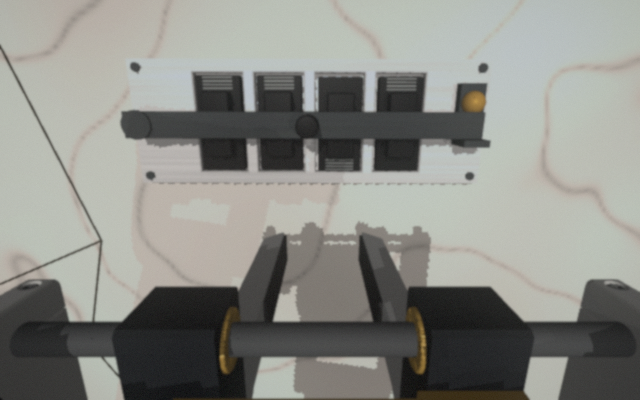

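The bar lies shut along the pockets, with its angle reading about 0 rad. The spring ball at (474,101) has risen behind it and all four backs are under it. The arm is clear of everything, so I'm handing in the job.

```bash
python3 -c "
from plant import workorder;print(workorder.close_job())"
```

```text
the job is handed in; nothing more can be done
None
```

The job is handed in: the standoff is in the tin, all four backs measured seated, and the keeper is latched shut behind its ball; the judge's verdict was not shown.

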